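# Dry a basket of washed pipe elbows

## Task

Put all the washed pipe elbows that lie along the front of the bench into the wire basket, shared out on both sides of its handle so that it hangs about level, and hang the basket by its handle on the two hooks of the dryer. Then take the hooked rod from its rest, reach over the splash guard with it and pull the dryer's switch lever towards you so that it snaps over; nothing but the rod may touch the lever. Finally lay the rod back in its rest as you found it, and leave the blue tin and the tape measure where they stand.

Things in the scene. Friction and masses are not known exactly. Their poses are not given: they have to be found in the camera images.
- dryer: Parts dryer, fixed. Origin on the bench under the blower's front face; x away from the robot, y left, z up. In mm: base plate 10 high, x -8 to 172 left of y -5, x -108 to 118 right of it, y -198 to 200; grey blower housing x 0 to 170, y 5 to 195, to z 277, round grille in front; drip tray before it, x -205 to -5, y 18 to 182, 16 high; grey switch box x -53 to 27, y -150 to -60, to z 69, right of the blower, behind the splash guard
- hook_seat (a point): Where the middle of the basket's handle is when hung; dryer's axes; 220 mm up, 140 mm before the blower's face. Two 9 mm round hooks, 36 mm either side of it in y, run from the face towards the robot, sloping down 5 mm, and end 24 mm nearer the robot in upturned tips, tops 17 mm above it. Bring the basket from the front, hooks between its rim and handle, then let it down
- guard_top (a point): Middle of the splash guard's top edge, 154 mm above the bench; dryer's axes. The guard is an upright sheet 4 mm thick, 170 mm wide (y), down to the base plate; the switch box is 36 mm behind it
- switch (a joint): Dryer's switch lever: 0 = off, it leans 0.45 rad away from the robot; 0.9 rad = on, it leans 0.45 rad towards the robot. Over-centre spring: it stays at either end and, pulled past the middle (0.45 rad), snaps over by itself; about 2 N at the tip. Starts at off
- lever_tip (a point): Middle of the lever's black paddle: 40 mm wide (dryer's y), 18 mm high, 14 mm thick; about 122 mm above the bench when off or on, 128 mm at mid-throw. It swings in the dryer's x-z plane, 62 mm from its pivot in the top of the switch box (dryer x -13, y -105, z 66 mm), 78 mm behind the guard; free space behind it
- basket: Wire basket 225 x 136 mm (x by y), rim 55 mm high, walls and floor 4 mm (they act as closed), 0.22 kg. Origin: centre of its underside; x along the long sides. A fixed wire handle, 8 mm thick, spans it in y over the middle: level bar with its axis at z 145 mm, legs at y +-66 mm. The elbows must about balance on the x+ and x- sides or it hangs crooked
- basket_grip (a point): Middle of the basket's handle: black grip block 16 mm (x) by 46 mm (y) by 16 mm high on the bar, 145 mm above the underside; basket's axes. The hooks take the bare bar on either side of it
- hook_rod: The hooked rod. Origin: centre of its wooden handle, 120 x 22 x 26 mm (x, y, z). A steel rod 8 mm thick runs on from it along x and, 260 mm from the origin, is bent straight down (its -z) to 94 mm below its axis. 0.15 kg, balances about 35 mm ahead of it. It starts in its rest, hook end away from the robot, hanging down
- rest: The rod's rest, fixed: strip 235 x 50 x 6 mm with two 8 mm thick posts whose notches flare upwards, cheeks 25 mm high: one 52 mm behind the origin (under the handle's rear end, notch 28 mm wide), one 130 mm ahead (under the steel rod, notch 12 mm wide). Origin on the bench below the middle of the lying rod's handle, x along the rod towards its hook
- rest_seat (a point): Where the rod handle's centre lies when the rod is in its rest (115 mm above the bench); axes as the rest's.
- flux_tin: Round blue tin, 77 mm wide, 39 mm high: leave alone. Origin under its bottom.
- tape_measure: Yellow tape measure, 68 x 72 x 34 mm: leave alone. Origin at its underside.
- elbow_a_grip (a point): A grey steel pipe elbow, 59 x 83 x 42 mm, lying flat, 0.17 kg; there are 2 to 4 of them, this one may be absent. This point: half-way up (21 mm), in the middle of its straight half, where it is 43 mm thick along its own x: grasp it there with the fingers closing along its x. From this point it reaches -37 to 22 mm in x and -55 to 29 mm in y, and it balances at -4 mm in x, -7 mm in y.
- elbow_b_grip (a point): A grey steel pipe elbow, 59 x 83 x 42 mm, lying flat, 0.17 kg; there are 2 to 4 of them, this one may be absent. This point: half-way up (21 mm), in the middle of its straight half, where it is 43 mm thick along its own x: grasp it there with the fingers closing along its x. From this point it reaches -37 to 22 mm in x and -55 to 29 mm in y, and it balances at -4 mm in x, -7 mm in y.
- elbow_c_grip (a point): A grey steel pipe elbow, 59 x 83 x 42 mm, lying flat, 0.17 kg; there are 2 to 4 of them, this one may be absent. This point: half-way up (21 mm), in the middle of its straight half, where it is 43 mm thick along its own x: grasp it there with the fingers closing along its x. From this point it reaches -37 to 22 mm in x and -55 to 29 mm in y, and it balances at -4 mm in x, -7 mm in y.
- elbow_d_grip (a point): A grey steel pipe elbow, 59 x 83 x 42 mm, lying flat, 0.17 kg; there are 2 to 4 of them, this one may be absent. This point: half-way up (21 mm), in the middle of its straight half, where it is 43 mm thick along its own x: grasp it there with the fingers closing along its x. From this point it reaches -37 to 22 mm in x and -55 to 29 mm in y, and it balances at -4 mm in x, -7 mm in y.

How it is judged:
On the way, in this order (a step that is already met when the one before it is completed fails the run):
1. all the elbows are in the basket and the basket hangs by its handle on the dryer's two hooks, let go and at rest (x of elbow_a_grip in the frame of basket between -0.11 and 0.11 m and y of elbow_a_grip in the frame of basket between -0.066 and 0.066 m and z of elbow_a_grip in the frame of basket between 0 and 0.1 m and x of elbow_b_grip in the frame of basket between -0.11 and 0.11 m and y of elbow_b_grip in the frame of basket between -0.066 and 0.066 m and z of elbow_b_grip in the frame of basket between 0 and 0.1 m and x of elbow_c_grip in the frame of basket between -0.11 and 0.11 m and y of elbow_c_grip in the frame of basket between -0.066 and 0.066 m and z of elbow_c_grip in the frame of basket between 0 and 0.1 m and x of elbow_d_grip in the frame of basket between -0.11 and 0.11 m and y of elbow_d_grip in the frame of basket between -0.066 and 0.066 m and z of elbow_d_grip in the frame of basket between 0 and 0.1 m and x of basket_grip in the frame of hook_seat between -0.015 and 0.015 m and y of basket_grip in the frame of hook_seat between -0.018 and 0.018 m and z of basket_grip in the frame of hook_seat between -0.008 and 0.008 m and angle between basket's own z axis and vertical below 0.25 rad and contact force between the fingers and basket below 0.05 N and linear speed of basket below 0.05 m/s), for 0.3 s.
2. the dryer's switch lever has been pulled over to on (value of joint switch above 0.75 rad), for 0.2 s.
At the end, for the whole second after the job is handed in: All elbows in the basket; it hangs released and tilted under 0.25 rad on both hooks (handle within 15 mm lengthwise, 18 mm sideways, 8 mm in height); switch over 0.75 rad; rod still in its rest (handle within 30 mm lengthwise, 10 mm sideways, 8 mm in height), hook hanging down (x of elbow_a_grip in the frame of basket between -0.11 and 0.11 m and y of elbow_a_grip in the frame of basket between -0.066 and 0.066 m and z of elbow_a_grip in the frame of basket between 0 and 0.1 m and x of elbow_b_grip in the frame of basket between -0.11 and 0.11 m and y of elbow_b_grip in the frame of basket between -0.066 and 0.066 m and z of elbow_b_grip in the frame of basket between 0 and 0.1 m and x of elbow_c_grip in the frame of basket between -0.11 and 0.11 m and y of elbow_c_grip in the frame of basket between -0.066 and 0.066 m and z of elbow_c_grip in the frame of basket between 0 and 0.1 m and x of elbow_d_grip in the frame of basket between -0.11 and 0.11 m and y of elbow_d_grip in the frame of basket between -0.066 and 0.066 m and z of elbow_d_grip in the frame of basket between 0 and 0.1 m and x of basket_grip in the frame of hook_seat between -0.015 and 0.015 m and y of basket_grip in the frame of hook_seat between -0.018 and 0.018 m and z of basket_grip in the frame of hook_seat between -0.008 and 0.008 m and angle between basket's own z axis and vertical below 0.25 rad and contact force between the fingers and basket below 0.05 N and value of joint switch above 0.75 rad and x of hook_rod in the frame of rest_seat between -0.03 and 0.03 m and y of hook_rod in the frame of rest_seat between -0.01 and 0.01 m and z of hook_rod in the frame of rest_seat between -0.008 and 0.008 m and angle between the x axis of hook_rod and the x axis of rest, either way round below 0.12 rad and angle between hook_rod's own z axis and vertical below 0.15 rad and linear speed of hook_rod below 0.02 m/s); the robot touches nothing.
It fails at once if something other than the rod touches the switch lever (contact force between anything else and switch above 0.5 N and contact force between hook_rod and switch below 0.05 N).
It fails at once if the blue tin or the tape measure is moved by more than 30 mm (distance of any of flux_tin, tape_measure from where it was at the start of the episode above 0.03 m).
Of elbow_a, elbow_b, elbow_c, elbow_d only 2 to 4 are there at a start; the rules pass over those that are not, and their reading is None.
At some moment in a run one of elbow_a, elbow_b, elbow_c, elbow_d may be knocked a few centimetres aside while the robot is not near it.
It also fails if it takes over 210 s, if anything falls off the work surface, if the arm or the gripper's body presses on something with over 40 N, if the wrist force passes 120 N, or if a joint passes its speed limit or range.

## Robot

A 7-joint arm with a two-finger parallel gripper is mounted at the origin on a cart in front of the work surface, level with it; the furniture and walls round the work are solid. World frame = base frame: x ahead of the robot, y to its left, z up, the work surface at z = 0. Lengths are in m, angles in rad, forces in N, time in s.
With the tool pointing down it reaches from about 0.35 to 0.9 m from the base axis. Payload 8.1 kg.
Tool frame: the origin (TCP) lies midway between the tips of the shut fingers; the grasp point (between the pads) lies arm.hold_point_z behind it (arm.hold_point_z is the distance from the TCP to the grasp point, in m); z points along the fingers, x is the direction in which the jaws open and shut, and the axes are right-handed (so a half turn about z gives the same grasp; the last joint's range is limited). The gripper opens to 92 mm and grips with 3 to 60 N. Pads are 19 mm wide; open, the fingers measure 130 mm over their backs; the gripper's body (75 mm by 190 mm) begins 47 mm behind the grasp point.
Start: joints at [1.157, 0.434, 0.025, 1.573, -0.012, 1.134, -0.075], TCP at [0.191, -0.595, 0.227] pointing down, gripper open.
Joint ranges: [-2.62, 2.62], [-0.44, 2.09], [-1.27, 1.32], [0.08, 2.57], [-1.32, 4.46], [0.12, 2], [-2.74, 2.74]. Speed limits (rad/s): [2.22, 2.22, 3.01, 3.01, 3.14, 3.14, 3.14].

## Interface

Orientations are given as a rotation vector (axis times angle).
In Python, from cell import arm gives the robot as it stands.
- The arm moves only by the shell command python3 -m pendant 'ROWS' [FORCE]. ROWS is JSON, a list of rows, each an object with "dp": the shift along the tool's x, y, z in m, a list of three; "rotation": the turn, a rotation vector about the tool's x, y, z in rad, a list of three; "fingers": the closure, from -1 (fully open) to 1 (shut). In form: [{"dp": [x, y, z], "rotation": [rx, ry, rz], "fingers": fingers}, ...]. A call has 1 to 20 rows; each row is the pose to reach, as a shift and turn from the pose measured when the call began, along the tool's axes at that moment; what a row does not reach only later rows make up. A row lasts 1/8 s, in which the tool goes at most 62.5 mm and 10.7 degrees, less where a joint would pass 70% of its speed; a pose out of reach is approached as far as the arm can. A call with a gripper value outside its range is refused whole. The fingers move at their own pace and stop on an object; FORCE is the grip in N (left out, the last holds). Time passes only in rows, so rows that repeat a pose let the fingers close. It gives the time, the measured TCP pose, the force and the opening at its end, in the units of the state.
- arm.observe(): the state, without advancing time (a new reading comes with each control period).
- arm.get_image(name): name is "scene" or "top" or "wrist"; returns the picture (420x560x3 uint8, blue, green, red); there is no depth.
- arm.camera_params(name): a dict with "camera_matrix" (3x3 intrinsics, pixels), "rvec" (rotation vector, rad) and "tvec" (3), from world to camera coordinates, as OpenCV has them. Camera axes: x right, y down, z forward; pixel columns grow to the right and rows downward; lengths in m; the calibration is good to about 2 mm. A picture is of the moment at which its call begins: read the wrist's pose just before it. camera_params takes no time and is no camera call; for the wrist camera it gives the pose at the moment of the call.
- arm.sign_off(): hands the job in, once; it reports no verdict.
The state is a dict: "clock": time; "joints": joint angles; "dq": joint speeds; "joint_efforts": joint torques, N m; "position": TCP position; "ee_rot": TCP orientation; "force": force on the tool from outside, world axes, zero at the start; "ft_torque": the same for the moment, N m; "width": opening from 0.0 (shut) to 1.0 (fully open).
Only numpy, scipy, OpenCV 4.12 (cv2) and the standard library are available. Lean on these libraries where they do the work, as an engineer would, in place of code of your own. Each camera call takes 0.05 s, during which the arm holds its last target.

## Working session

There is one attempt and no reset: what is moved stays moved. The work goes in short steps, Python scripts to look and compute and a shell command to move; the robot and the scene stay as the last step left them, time stands still between calls to the robot, and variables do not carry over. Pictures are saved under pics/ and viewed, and the job is handed in when it is done.

```bash
ls; mkdir -p pics; python3 - <<'E'
from cell import arm
import cv2
print(arm.observe(), arm.hold_point_z)
for n in ["scene","top","wrist"]:
    p=arm.camera_params(n); print(n,p)
    cv2.imwrite(f"pics/{n}0.png",arm.get_image(n))
E
```

```text
pics
{'clock': 0.0, 'joints': array([ 1.15737955,  0.43521389,  0.02494831,  1.57409626, -0.01158183,
        1.13398421, -0.0750954 ]), 'dq': array([ 0.00141941, -0.00101377,  0.00046645,  0.00114985,  0.00165723,
        0.00076666, -0.00078298]), 'joint_efforts': array([ 1.05362133e-04, -6.67838788e+01,  9.85164978e-01, -3.14455998e+01,
       -6.05165237e-02,  4.28730296e-02,  1.23008590e-04]), 'position': array([ 0.19094616, -0.5945845 ,  0.22595066]), 'ee_rot': array([-2.53783749e+00,  1.85040322e+00,  2.10339507e-03]), 'force': array([-0.23962901, -0.31660947, -0.04984979]), 'ft_torque': array([-0.0613866 , -0.00629622, -0.02205992]), 'width': 1.0004930807746566} 0.0188
scene {'camera_matrix': array([[476.89898677,   0.        , 283.19840718],
       [  0.        , 476.89898677, 205.01959275],
       [  0.        ,   0.        ,   1.        ]]), 'rvec': array([ 1.18637244, -1.9453803 ,  1.19546935]), 'tvec': array([0.36277834, 0.33283913, 1.32572822])}
top {'camera_matrix': array([[528.17492184,   0.        , 283.15212561],
       [  0.        , 528.17492184, 208.59066621],
       [  0.        ,   0.        ,   1.        ]]), 'rvec': array([ 2.18304781, -2.14377707,  0.09733486]), 'tvec': array([0.10022505, 0.56498024, 1.67064217])}
wrist {'camera_matrix': array([[307.04915198,   0.        , 271.54151073],
       [  0.        , 307.04915198, 207.55658236],
       [  0.        ,   0.        ,   1.        ]]), 'rvec': array([-2.35468155,  1.71594594,  0.23893636]), 'tvec': array([-0.62384409, -0.0356669 ,  0.39119624])}
```

View pics/scene0.png

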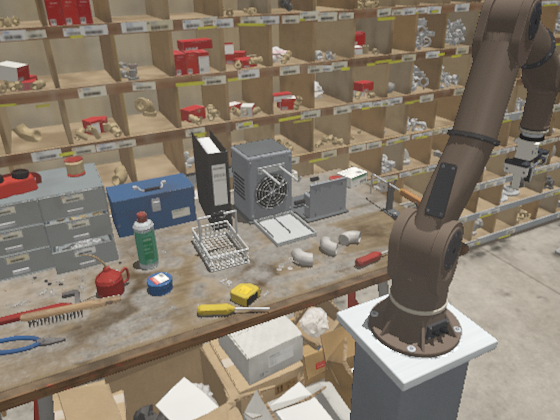

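View pics/top0.png

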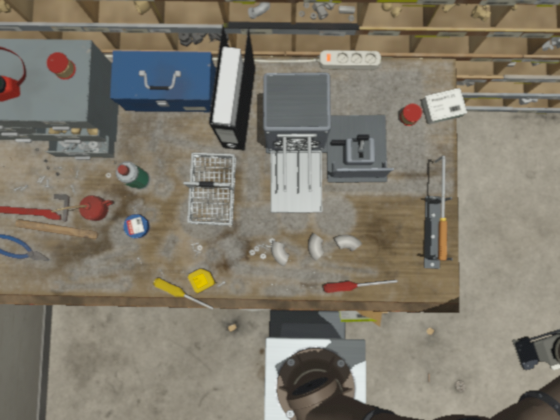

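View pics/wrist0.png

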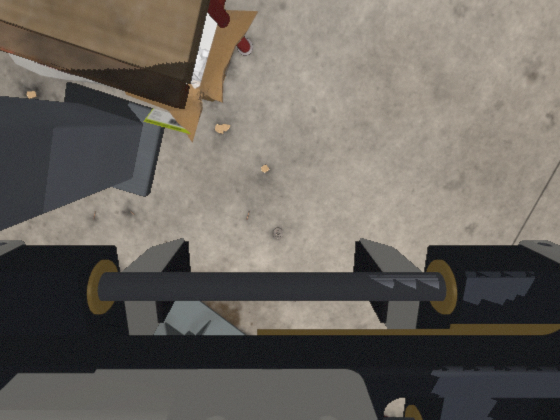

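Three elbows are visible in the top view, near (280,252), (317,246) and (347,242). The basket is at (212,188), the rod and rest at about (435,215), and the dryer at (300,140). I'll zoom in and localise these.

```bash
cat > h.py <<'E'
from cell import arm
import cv2, numpy as np
from scipy.spatial.transform import Rotation as R
def cam(n):
    p=arm.camera_params(n); return p["camera_matrix"],np.array(p["rvec"],float),np.array(p["tvec"],float)
def back(n,px,z,c=None):
    K,r,t=c or cam(n); M=cv2.Rodrigues(r)[0]; C=-M.T@t
    px=np.atleast_2d(np.array(px,float)); d=(M.T@np.linalg.inv(K)@np.c_[px,np.ones(len(px))].T).T
    return C+d*((z-C[2])/d[:,2])[:,None]
def proj(n,P,c=None):
    K,r,t=c or cam(n); return cv2.projectPoints(np.atleast_2d(np.array(P,float)),r,t,K,None)[0][:,0]
def crop(im,x0,y0,x1,y1,s,fn):
    c=cv2.resize(im[y0:y1,x0:x1],None,fx=s,fy=s,interpolation=cv2.INTER_CUBIC)
    for x in range((x0//20+1)*20,x1,20):
        cv2.line(c,((x-x0)*s,0),((x-x0)*s,6),(0,0,255),1); cv2.putText(c,str(x),((x-x0)*s,16),0,.35,(0,0,255),1)
    for y in range((y0//20+1)*20,y1,20):
        cv2.line(c,(0,(y-y0)*s),(6,(y-y0)*s),(0,0,255),1); cv2.putText(c,str(y),(8,(y-y0)*s+4),0,.35,(0,0,255),1)
    cv2.imwrite(fn,c)
E
python3 - <<'E'
from h import *
im=cv2.imread("pics/top0.png")
crop(im,180,60,380,210,4,"pics/t1.png")
crop(im,180,210,380,310,4,"pics/t2.png")
crop(im,380,140,480,280,4,"pics/t3.png")
for n in("top","scene"):
    K,r,t=cam(n); print(n,-cv2.Rodrigues(r)[0].T@t)
print(back("top",[(280,252),(317,246),(347,242)],.021), back("top",[(0,0),(559,0),(0,419),(559,419)],0))
E
```

```text
top [0.39049201 0.08869319 1.72044834]
scene [-0.76867035  0.78272687  0.8924292 ]
[[ 4.23792989e-01  1.18062603e-01  2.10000000e-02]
 [ 4.45178685e-01 -2.96147398e-04  2.10000000e-02]
 [ 4.59757638e-01 -9.63477581e-02  2.10000000e-02]] [[ 1.26876642  1.09641865  0.        ]
 [ 1.29363027 -0.81144202  0.        ]
 [-0.1188513   0.99421618  0.        ]
 [-0.08045135 -0.76460058  0.        ]]
```

View pics/t1.png

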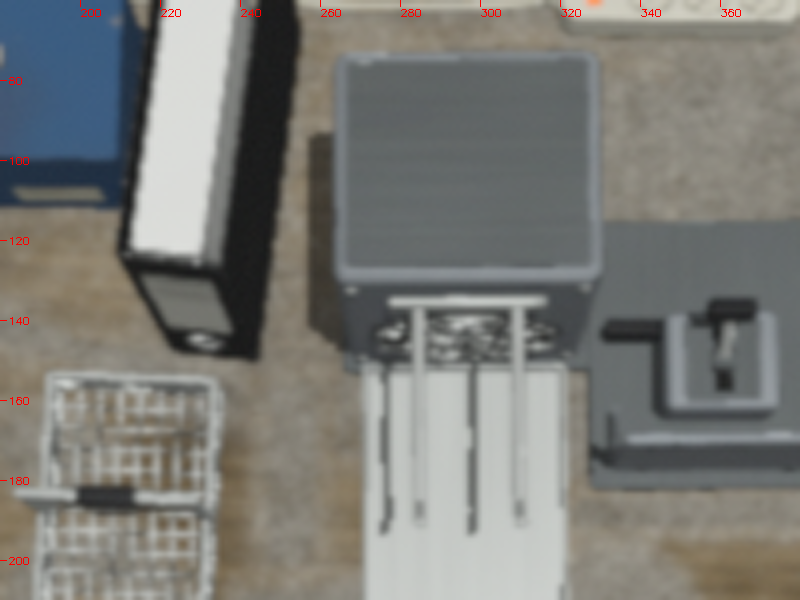

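View pics/t2.png

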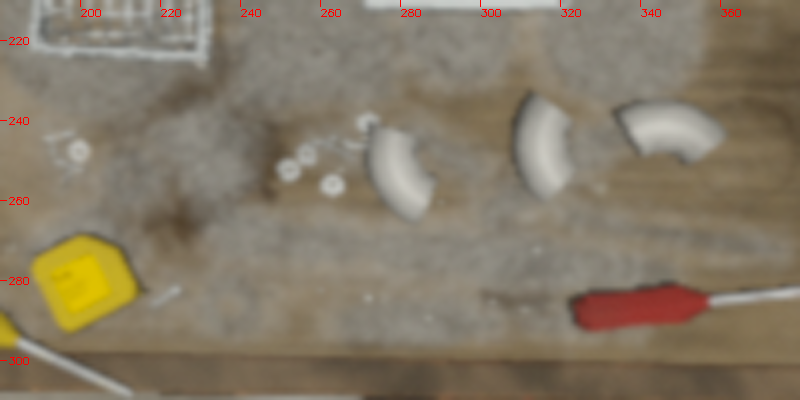

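View pics/t3.png

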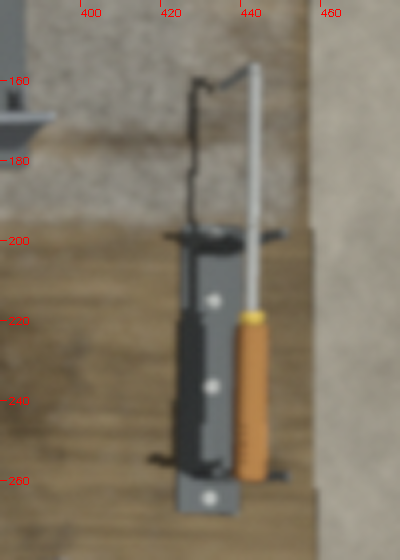

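```bash
python3 - <<'E'
from h import *
np.set_printoptions(precision=4,suppress=True)
f=lambda l,p,z:print(l,back("top",p,z).tolist() if 0 else np.round(back("top",p,z),4).tolist())
f("blower top FL FR BR BL",[(264.3,128.5),(330,128.5),(329.8,74),(264,74)],.277)
f("hook tips",[(284.7,189),(309.7,189)],.237)
f("tray front",[(272,209),(322,209)],.016)
f("grip block",[(206.5,183.8)],.153)
f("bar ends",[(183.5,183.2),(233,186)],.145)
f("rim corners BL BR",[(192.5,154),(235,154)],.055)
f("rim front",[(187,222),(231,225)],.055)
f("rod tip/ handle front/ handle rear",[(443.5,157),(443.3,218),(443.3,259)],.119)
f("rest strip",[(424,267.5),(439.5,267.5),(439,199)],.006)
f("guard",[(335.5,169)],.154)
f("tin/tape",[(136,227),(201,280)],.03)
E
```

```text
blower top FL FR BR BL [[0.7616, 0.1641, 0.277], [0.7645, -0.0191, 0.277], [0.9213, -0.017, 0.277], [0.9186, 0.1685, 0.277]]
hook tips [[0.5978, 0.1044, 0.237], [0.599, 0.0336, 0.237]]
tray front [[0.5625, 0.1468, 0.016], [0.5653, -0.0153, 0.016]]
grip block [[0.6212, 0.3404, 0.153]]
bar ends [[0.623, 0.4113, 0.145], [0.6171, 0.2614, 0.145]]
rim corners BL BR [[0.7314, 0.4044, 0.055], [0.7337, 0.2678, 0.055]]
rim front [[0.5124, 0.4139, 0.055], [0.5054, 0.2741, 0.055]]
rod tip/ handle front/ handle rear [[0.7217, -0.3797, 0.119], [0.5338, -0.3768, 0.119], [0.41, -0.3753, 0.119]]
rest strip [[0.383, -0.3459, 0.006], [0.3839, -0.3956, 0.006], [0.6058, -0.3964, 0.006]]
guard [[0.6725, -0.046, 0.154]]
tin/tape [[0.4952, 0.5825, 0.03], [0.3303, 0.3673, 0.03]]
```

```bash
cat >> h.py <<'E'
def pose():
    s=arm.observe(); return np.array(s["position"]),R.from_rotvec(s["ee_rot"]),s
def plan(p,yaw,pitchroll=None):
    """target tcp p (world), tool z down, tool x (jaw) at yaw from world x; picks nearer half turn"""
    P,Q,s=pose()
    best=None
    for y in (yaw,yaw+np.pi):
        T=R.from_matrix(np.c_[[np.cos(y),np.sin(y),0],[np.sin(y),-np.cos(y),0],[0,0,-1]])
        rv=(Q.inv()*T).as_rotvec()
        if best is None or np.linalg.norm(rv)<np.linalg.norm(best): best,bt=rv,T
    print("dp",np.round(Q.inv().apply(np.array(p)-P),4).tolist(),"rot",np.round(best,3).tolist(),"rows>=",np.linalg.norm(np.array(p)-P)/.0625,np.degrees(np.linalg.norm(best))/10.7)
def st():
    P,Q,s=pose(); m=Q.as_matrix()
    print("t",round(s["clock"],2),"P",np.round(P,4),"jaw yaw",round(np.arctan2(m[1,0],m[0,0]),3),"z",np.round(m[:,2],3),"F",np.round(s["force"],1),"w",round(s["width"],3),"q",np.round(s["joints"],2))
E
python3 - <<'E'
from h import *
st()
P,Q,s=pose(); K,r,t=cam("wrist"); M=cv2.Rodrigues(r)[0]
print("cam in tool",Q.inv().apply(-M.T@t-P)); print((M@Q.as_matrix()).T.round(3))
plan([.40,-.02,.28],np.pi/2)
plan([.40,-.02,.28],0)
E
```

```text
t 0.15 P [ 0.191  -0.5947  0.2261] jaw yaw -1.26 z [-0.001  0.001 -1.   ] F [-0.4 -1.6  0.3] w 1.005 q [ 1.16  0.44  0.02  1.57 -0.01  1.13 -0.08]
cam in tool [ 0.00024191 -0.07103562 -0.15847166]
[[ 1.     0.001 -0.001]
 [-0.     0.963  0.269]
 [ 0.002 -0.269  0.963]]
dp [-0.4833, -0.3747, -0.0533] rot [0.0, 0.001, 0.311] rows>= 9.822367746790402 1.6638285235261938
dp [-0.4833, -0.3747, -0.0533] rot [-0.001, 0.001, -1.26] rows>= 9.822367746790402 6.7474027571844815
```

```bash
python3 -m pendant '[{"dp":[-0.16,-0.125,-0.053],"rotation":[0,0,0.1],"fingers":-1},{"dp":[-0.483,-0.375,-0.053],"rotation":[0,0,0.311],"fingers":-1},{"dp":[-0.483,-0.375,-0.053],"rotation":[0,0,0.311],"fingers":-1},{"dp":[-0.483,-0.375,-0.053],"rotation":[0,0,0.311],"fingers":-1},{"dp":[-0.483,-0.375,-0.053],"rotation":[0,0,0.311],"fingers":-1},{"dp":[-0.483,-0.375,-0.053],"rotation":[0,0,0.311],"fingers":-1},{"dp":[-0.483,-0.375,-0.053],"rotation":[0,0,0.311],"fingers":-1},{"dp":[-0.483,-0.375,-0.053],"rotation":[0,0,0.311],"fingers":-1},{"dp":[-0.483,-0.375,-0.053],"rotation":[0,0,0.311],"fingers":-1},{"dp":[-0.483,-0.375,-0.053],"rotation":[0,0,0.311],"fingers":-1},{"dp":[-0.483,-0.375,-0.053],"rotation":[0,0,0.311],"fingers":-1},{"dp":[-0.483,-0.375,-0.053],"rotation":[0,0,0.311],"fingers":-1},{"dp":[-0.483,-0.375,-0.053],"rotation":[0,0,0.311],"fingers":-1}]'
python3 - <<'E'
from h import *
st()
cv2.imwrite("pics/w1.png",arm.get_image("wrist")); print(arm.camera_params("wrist"))
E
```

```text
clock: 1.78
position: [0.3999, -0.0216, 0.2794]
ee_rot: [2.218, -2.224, -0.002]
force: [-0.0, 0.6, -0.3]
width: 0.999
t 1.77 P [ 0.3999 -0.0216  0.2794] jaw yaw -1.573 z [-0.001  0.001 -1.   ] F [-0.   0.6 -0.3] w 0.999 q [ 0.34  0.05 -0.43  1.96  0.02  1.14 -1.67]
{'camera_matrix': array([[307.04915198,   0.        , 271.54151073],
       [  0.        , 307.04915198, 207.55658236],
       [  0.        ,   0.        ,   1.        ]]), 'rvec': array([-2.07356581,  2.07825436,  0.28840945]), 'tvec': array([-0.02031598,  0.33535441,  0.54904121])}
```

View pics/w1.png

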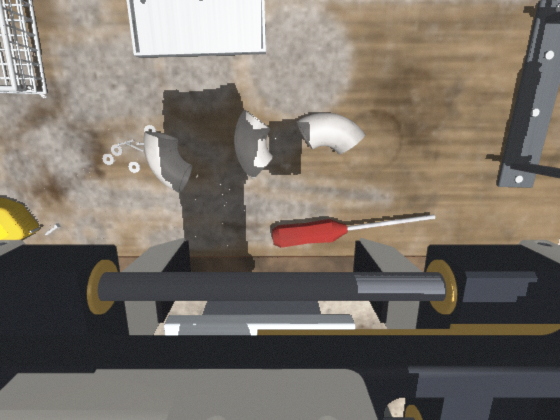

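```bash
python3 - <<'E'
from h import *
im=cv2.imread("pics/w1.png")
im=cv2.convertScaleAbs(im,alpha=1.0)
g=(np.power(im/255.,.6)*255).astype(np.uint8)
crop(g,130,95,270,200,5,"pics/w1a.png")
crop(g,230,95,370,200,5,"pics/w1b.png")
E
```

```text
(no output)
```

View pics/w1a.png

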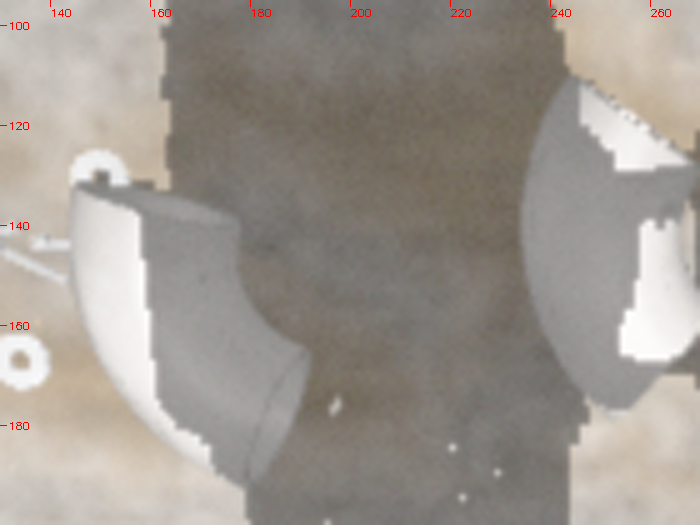

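View pics/w1b.png

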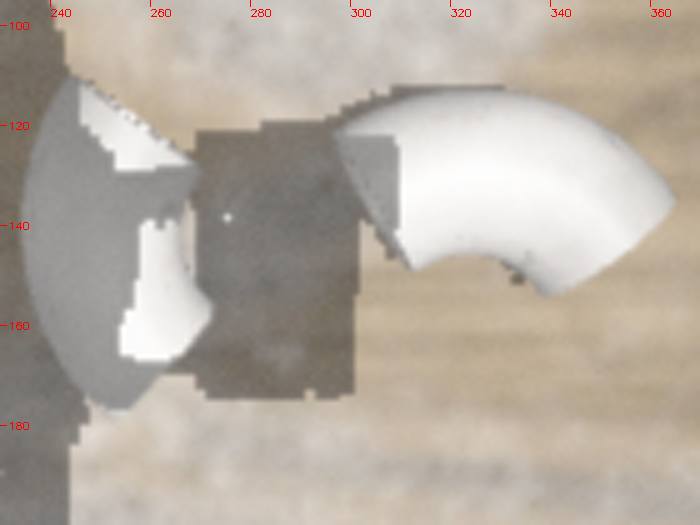

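```bash
python3 - <<'E'
from h import *
pts={"L":[(144,132),(179,192),(177,140),(191,165)],"M":[(244,110),(253,177),(268,127),(272,156)],"R":[(297,120),(364,135),(312,149),(340,154)]}
for k,p in pts.items():
    b=back("wrist",p,.021)[:,:2]; O1,O2,I1,I2=b
    print(k,b.round(4).tolist(),"outer chord",np.linalg.norm(O1-O2),"inner",np.linalg.norm(I1-I2),"faces",np.linalg.norm(O1-I1),np.linalg.norm(O2-I2))
    d1=O1-I1;d2=O2-I2
    print("  face angles",np.degrees(np.arctan2(d1[1],d1[0])),np.degrees(np.arctan2(d2[1],d2[0])))
E
```

```text
L [[0.4581, 0.1468], [0.3769, 0.1074], [0.4477, 0.1041], [0.4144, 0.088]] outer chord 0.09025594152635917 inner 0.036976165314873036 faces 0.04395764981047109 0.04226030691944805
  face angles 76.26887743583283 152.5761718945079
M [[0.4855, 0.0141], [0.3978, 0.0041], [0.4641, -0.0169], [0.4263, -0.0221]] outer chord 0.0882533937409822 inner 0.03814597723987282 faces 0.03761824402043347 0.03867843705597546
  face angles 55.37898309849423 137.50414817258562
R [[0.4728, -0.0548], [0.4536, -0.1437], [0.4355, -0.0756], [0.4288, -0.1134]] outer chord 0.09098384508225922 inner 0.03842507368390272 faces 0.04277557100646956 0.03912851307160155
  face angles 29.111964655702593 -50.678996307598496
```

```bash
cat >> h.py <<'E'
from scipy.optimize import least_squares
def elbow(camname,p,z=.021,c=None):
    """p: O1,O2,I1,I2 pixels -> arc fit, both grips"""
    b=back(camname,p,z,c)[:,:2]
    Ro,Ri,h=.0707,.0285,np.radians(38.5)
    m=b.mean(0); d=(b[0]+b[1]-b[2]-b[3]); a0=np.arctan2(d[1],d[0])
    s=np.sign(np.cross(np.r_[np.cos(a0),np.sin(a0)],b[0]-b[1]))
    u=lambda a:np.array([np.cos(a),np.sin(a)])
    def f(v):
        C=v[:2];a=v[2]; return np.r_[C+Ro*u(a+s*h)-b[0],C+Ro*u(a-s*h)-b[1],C+Ri*u(a+s*h)-b[2],C+Ri*u(a-s*h)-b[3]]
    r=least_squares(f,np.r_[m-.05*u(a0),a0],x_scale=.01)
    C,a=r.x[:2],r.x[2]; print("mid ang",np.degrees(a).round(1),"resid mm",np.abs(r.fun).max()*1000)
    for nm,sg in(("g1",s),("g2",-s)):
        g=a+sg*np.radians(14.5); print(nm,"grip",(C+.0493*u(g)).round(4),"radial deg",np.degrees(g).round(1))
    return C,a
E
python3 - <<'E' 2>/dev/null
from h import *
c=(np.array([[307.049,0,271.5415],[0,307.049,207.5566],[0,0,1]]),np.array([-2.07356581,  2.07825436,  0.28840945]),np.array([-0.02031598,  0.33535441,  0.54904121]))
pts={"L":[(144,132),(179,192),(177,140),(191,165)],"M":[(244,110),(253,177),(268,127),(272,156)],"R":[(297,120),(364,135),(312,149),(340,154)]}
for k,p in pts.items(): print(k); elbow("wrist",p,.021,c)
print("top")
pt={"R":[(334,237.5),(360,243),(339.5,248.5),(352,250.5)]}
for k,p in pt.items(): print(k); elbow("top",p)
print(back("wrist",[(272,233),(345,232)],.015,c))
E
```

```text
L
mid ang 115.4 resid mm 1.4302299865263657
g1 grip [0.4316 0.125 ] radial deg 100.9
g2 grip [0.4093 0.1143] radial deg 129.9
M
mid ang 96.8 resid mm 2.620387089441779
g1 grip [0.4546 0.0051] radial deg 82.3
g2 grip [0.4301 0.0022] radial deg 111.3
R
mid ang -11.3 resid mm 2.400701265500099
g1 grip [ 0.4588 -0.0865] radial deg 3.2
g2 grip [ 0.454  -0.1107] radial deg -25.8
top
R
mid ang -9.9 resid mm 3.4890203942594953
g1 grip [ 0.4614 -0.0838] radial deg 4.6
g2 grip [ 0.4572 -0.1081] radial deg -24.4
[[ 0.31379655 -0.02181133  0.015     ]
 [ 0.31516014 -0.128574    0.015     ]]
```

```bash
python3 - <<'E' 2>/dev/null
from h import *
plan([.459,-.086,.10],.065)
plan([.459,-.086,.005],.065)
E
```

```text
dp [0.0645, -0.0594, 0.1794] rot [0.001, -0.0, 1.503] rows>= 3.1946090600797894 8.048851877580745
dp [0.0646, -0.0595, 0.2744] rot [0.001, -0.0, 1.503] rows>= 4.609431692421127 8.048851877580745
```

```bash
python3 -m pendant '[{"dp":[0.03,-0.03,0.05],"rotation":[0,0,-0.18],"fingers":-1},{"dp":[0.0645,-0.0594,0.1],"rotation":[0,0,-0.36],"fingers":-1},{"dp":[0.0645,-0.0594,0.15],"rotation":[0,0,-0.54],"fingers":-1},{"dp":[0.0645,-0.0594,0.17],"rotation":[0,0,-0.72],"fingers":-1},{"dp":[0.0645,-0.0594,0.17],"rotation":[0,0,-0.9],"fingers":-1},{"dp":[0.0645,-0.0594,0.17],"rotation":[0,0,-1.08],"fingers":-1},{"dp":[0.0645,-0.0594,0.17],"rotation":[0,0,-1.26],"fingers":-1},{"dp":[0.0645,-0.0594,0.17],"rotation":[0,0,-1.44],"fingers":-1},{"dp":[0.0645,-0.0594,0.17],"rotation":[0,0,-1.638],"fingers":-1},{"dp":[0.0645,-0.0594,0.17],"rotation":[0,0,-1.638],"fingers":-1},{"dp":[0.0645,-0.0594,0.17],"rotation":[0,0,-1.638],"fingers":-1}]' 
python3 - <<'E'
from h import *
st()
cv2.imwrite("pics/w2.png",arm.get_image("wrist"))
plan([.459,-.086,.005],.065)
E
```

```text
clock: 3.2
position: [0.4589, -0.0867, 0.1093]
ee_rot: [-3.139, -0.093, 0.002]
force: [-0.5, 0.1, 0.1]
width: 1.002
t 3.2 P [ 0.4589 -0.0867  0.1093] jaw yaw 0.06 z [-0.001  0.001 -1.   ] F [-0.5  0.1  0.1] w 1.002 q [ 0.6   0.41 -0.67  2.04  0.35  0.8  -0.22]
dp [0.0002, -0.0004, 0.1043] rot [-0.001, 0.001, -0.005] rows>= 1.6695066869044102 0.025498522369968423
```

View pics/w2.png

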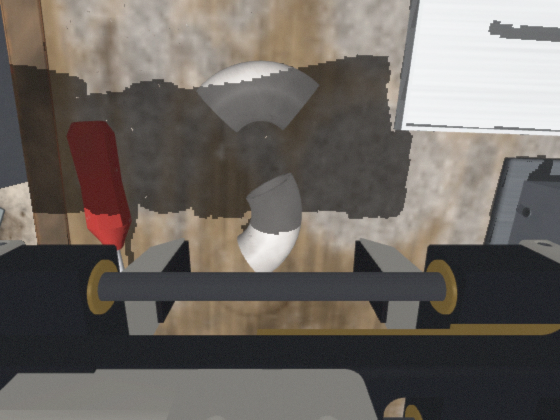

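The R elbow sits at about (272,220), centred between the fingers, so I'll go down and grip it.

```bash
python3 -m pendant '[{"dp":[0,0,0.05],"rotation":[0,0,0],"fingers":-0.9},{"dp":[0,0,0.09],"rotation":[0,0,0],"fingers":-0.9},{"dp":[0,0,0.103],"rotation":[0,0,0],"fingers":-0.9},{"dp":[0,0,0.103],"rotation":[0,0,0],"fingers":-0.9},{"dp":[0,0,0.103],"rotation":[0,0,0],"fingers":0.4},{"dp":[0,0,0.103],"rotation":[0,0,0],"fingers":1},{"dp":[0,0,0.103],"rotation":[0,0,0],"fingers":1},{"dp":[0,0,0.103],"rotation":[0,0,0],"fingers":1},{"dp":[0,0,0.103],"rotation":[0,0,0],"fingers":1},{"dp":[0,0,0.103],"rotation":[0,0,0],"fingers":1}]' 30
python3 - <<'E'
from h import *
st()
E
```

```text
clock: 4.5
position: [0.4591, -0.0864, 0.0065]
ee_rot: [-3.14, -0.095, 0.001]
force: [0.6, -0.0, 3.0]
width: 0.465
t 4.5 P [ 0.4591 -0.0864  0.0065] jaw yaw 0.06 z [-0.001  0.001 -1.   ] F [ 0.6 -0.   3. ] w 0.465 q [ 0.48  0.57 -0.54  2.13  0.54  0.57 -0.39]
```

```bash
python3 - <<'E' 2>/dev/null
from h import *
for p in([.459,-.086,.2],[.45,.35,.22],[.674,.356,.22]): plan(p,-1.613)
E
```

```text
dp [-0.0002, -0.0006, -0.1935] rot [-0.001, -0.0, -1.468] rows>= 3.096142033203643 7.8626264260628
dp [0.0171, -0.4363, -0.2132] rot [-0.001, -0.0, -1.468] rows>= 7.774967338478565 7.8626264260628
dp [0.2411, -0.4288, -0.2134] rot [-0.001, -0.0, -1.468] rows>= 8.579315331757588 7.8626264260628
```

```bash
python3 -m pendant '[{"dp":[0,0,-0.06],"rotation":[0,0,0],"fingers":1},{"dp":[0,0,-0.12],"rotation":[0,0,0.1],"fingers":1},{"dp":[0,0,-0.18],"rotation":[0,0,0.25],"fingers":1},{"dp":[0,-0.05,-0.213],"rotation":[0,0,0.42],"fingers":1},{"dp":[0,-0.11,-0.213],"rotation":[0,0,0.6],"fingers":1},{"dp":[0,-0.17,-0.213],"rotation":[0,0,0.78],"fingers":1},{"dp":[0.01,-0.23,-0.213],"rotation":[0,0,0.96],"fingers":1},{"dp":[0.02,-0.29,-0.213],"rotation":[0,0,1.14],"fingers":1},{"dp":[0.02,-0.35,-0.213],"rotation":[0,0,1.32],"fingers":1},{"dp":[0.02,-0.41,-0.213],"rotation":[0,0,1.5],"fingers":1},{"dp":[0.06,-0.43,-0.213],"rotation":[0,0,1.673],"fingers":1},{"dp":[0.12,-0.43,-0.213],"rotation":[0,0,1.673],"fingers":1},{"dp":[0.18,-0.43,-0.213],"rotation":[0,0,1.673],"fingers":1},{"dp":[0.24,-0.43,-0.213],"rotation":[0,0,1.673],"fingers":1},{"dp":[0.24,-0.43,-0.213],"rotation":[0,0,1.673],"fingers":1},{"dp":[0.24,-0.43,-0.213],"rotation":[0,0,1.673],"fingers":1}]'
python3 - <<'E' 2>/dev/null
from h import *
st()
cv2.imwrite("pics/w3.png",arm.get_image("wrist"))
cv2.imwrite("pics/s3.png",arm.get_image("scene")[130:330,140:420].repeat(2,0).repeat(2,1))
plan([.674,.356,.012],-1.613)
E
```

```text
clock: 6.5
position: [0.6719, 0.3574, 0.2183]
ee_rot: [2.174, -2.265, -0.003]
force: [-0.2, 1.0, -2.0]
width: 0.463
t 6.5 P [0.6719 0.3574 0.2183] jaw yaw -1.612 z [-0.003  0.    -1.   ] F [-0.2  1.  -2. ] w 0.463 q [-0.33  0.72 -0.45  1.15  0.3   1.34 -2.36]
dp [0.0018, -0.003, 0.2078] rot [0.002, 0.001, 0.002] rows>= 3.3251261809746606 0.013922220278022892
```

View pics/w3.png

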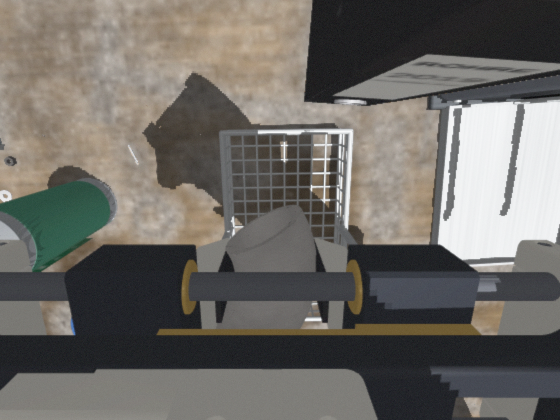

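View pics/s3.png

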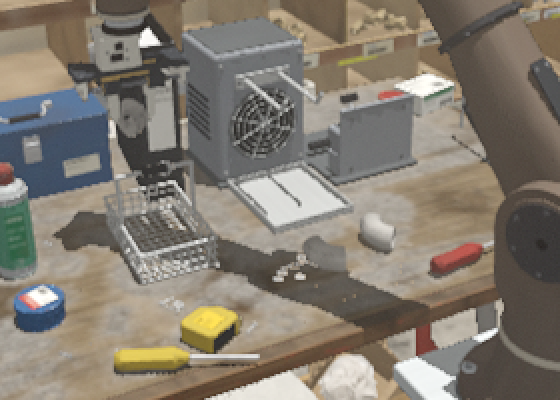

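```bash
python3 - <<'E' 2>/dev/null
from h import *
b=back("wrist",[(221,132),(352,131)],.055);print(b,b.mean(0)); print(back("wrist",[(305,103),(434,97)],0.0))
print(back("top",[(222,148),(243,149)],0.0))
plan([.674,.355,.012],-1.613)
E
```

```text
[[0.73410307 0.4068904  0.055     ]
 [0.72973719 0.273112   0.055     ]] [0.73192013 0.3400012  0.055     ]
[[0.76151237 0.31507418 0.        ]
 [0.76210133 0.16544243 0.        ]]
[[0.7645299  0.31748656 0.        ]
 [0.76229541 0.2476717  0.        ]]
dp [0.0028, -0.0031, 0.2078] rot [0.002, 0.001, 0.002] rows>= 3.325302488896795 0.013922220278022892
```

```bash
python3 -m pendant '[{"dp":[0.002,-0.002,0.06],"rotation":[0.002,0.001,0],"fingers":1},{"dp":[0.002,-0.002,0.12],"rotation":[0.002,0.001,0],"fingers":1},{"dp":[0.002,-0.002,0.155],"rotation":[0.002,0.001,0],"fingers":1},{"dp":[0.002,-0.002,0.175],"rotation":[0.002,0.001,0],"fingers":1},{"dp":[0.002,-0.002,0.19],"rotation":[0.002,0.001,0],"fingers":1},{"dp":[0.002,-0.002,0.2],"rotation":[0.002,0.001,0],"fingers":1},{"dp":[0.002,-0.002,0.206],"rotation":[0.002,0.001,0],"fingers":1},{"dp":[0.002,-0.002,0.206],"rotation":[0.002,0.001,0],"fingers":1}]'
python3 - <<'E' 2>/dev/null
from h import *
st()
cv2.imwrite("pics/w4.png",arm.get_image("wrist"))
crop(arm.get_image("scene"),180,180,280,280,5,"pics/s4.png")
E
```

```text
clock: 7.6
position: [0.674, 0.3575, 0.0182]
ee_rot: [-2.173, 2.262, -0.001]
force: [-6.9, -2.8, 18.3]
width: 0.443
t 7.6 P [0.674  0.3575 0.0182] jaw yaw -1.611 z [ 0.004  0.002 -1.   ] F [-6.9 -2.8 18.3] w 0.443 q [-0.34  0.88 -0.41  1.34  0.38  0.99 -2.43]
```

View pics/w4.png

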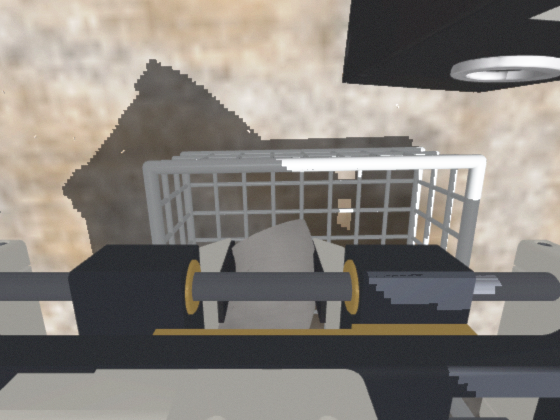

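View pics/s4.png

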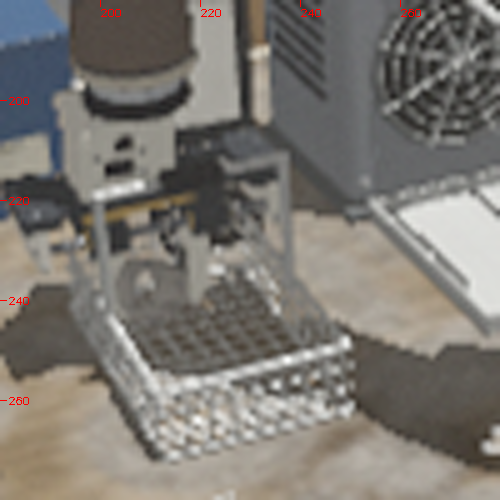

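```bash
python3 -m pendant '[{"dp":[0,0,-0.003],"rotation":[0,0,0],"fingers":0.0},{"dp":[0,0,-0.003],"rotation":[0,0,0],"fingers":-0.05},{"dp":[0,0,-0.003],"rotation":[0,0,0],"fingers":-0.07},{"dp":[0,0,-0.003],"rotation":[0,0,0],"fingers":-0.07},{"dp":[0,0,-0.03],"rotation":[0,0,0],"fingers":-0.07},{"dp":[0,0,-0.09],"rotation":[0,0,0],"fingers":-0.2},{"dp":[0,0,-0.15],"rotation":[0,0,0],"fingers":-0.5},{"dp":[0,0,-0.2],"rotation":[0,0,0],"fingers":-0.5},{"dp":[0,0,-0.2],"rotation":[0,0,0],"fingers":-0.8}]'
python3 - <<'E' 2>/dev/null
from h import *
st()
cv2.imwrite("pics/w5.png",arm.get_image("wrist"))
im=arm.get_image("top");cv2.imwrite("pics/top5.png",im)
crop(im,170,140,380,280,3,"pics/t5.png")
E
```

```text
clock: 8.82
position: [0.675, 0.3587, 0.2238]
ee_rot: [-2.167, 2.257, -0.004]
force: [-0.3, 1.0, -0.5]
width: 0.814
t 8.82 P [0.675  0.3587 0.2238] jaw yaw -1.611 z [ 0.011  0.007 -1.   ] F [-0.3  1.  -0.5] w 0.814 q [-0.33  0.71 -0.45  1.15  0.3   1.33 -2.36]
```

View pics/w5.png

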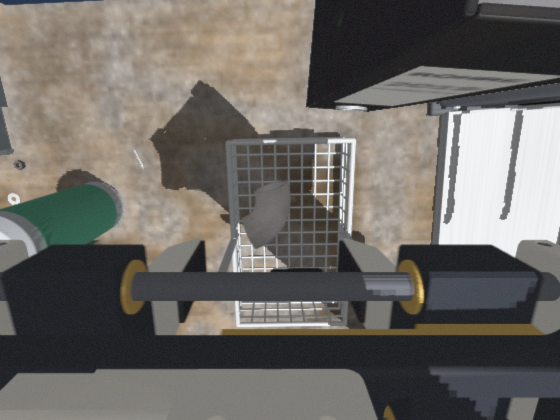

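View pics/t5.png

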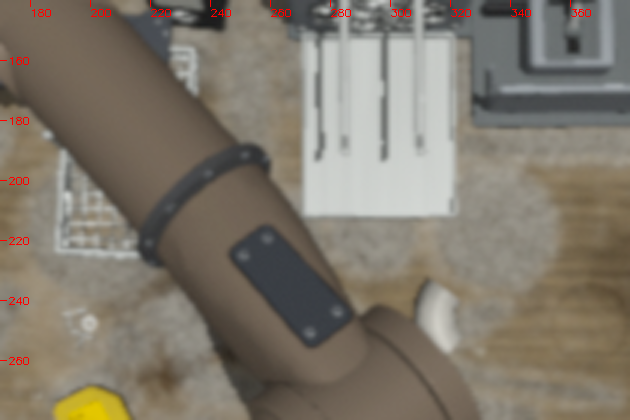

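```bash
python3 - <<'E' 2>/dev/null
from h import *
b=back("wrist",[(229,141),(354,140),(345,325),(238,325)],.055);print(b.round(4),b.mean(0))
print(back("wrist",[(240,238),(278,182),(258,247),(290,210),(265,213)],.03).round(4))
E
```

```text
[[0.7276 0.3987 0.055 ]
 [0.7235 0.2707 0.055 ]
 [0.5038 0.2747 0.055 ]
 [0.5086 0.4046 0.055 ]] [0.61586298 0.33718534 0.055     ]
[[0.6116 0.3978 0.03  ]
 [0.6782 0.3497 0.03  ]
 [0.5991 0.3767 0.03  ]
 [0.6444 0.3368 0.03  ]
 [0.6418 0.3663 0.03  ]]
```

```bash
python3 - <<'E' 2>/dev/null
from h import *
plan([.45,.3,.25],-1.57);plan([.41,.06,.25],-1.57)
E
```

```text
dp [0.0658, 0.2206, -0.0329] rot [-0.004, 0.002, -0.041] rows>= 3.720712132416019 0.22105635499689283
dp [0.3073, 0.2509, -0.0337] rot [-0.004, 0.002, -0.041] rows>= 6.369775356849899 0.22105635499689283
```

```bash
python3 -m pendant '[{"dp":[0.02,0.06,-0.033],"rotation":[-0.004,0.002,-0.041],"fingers":-1},{"dp":[0.04,0.12,-0.033],"rotation":[-0.004,0.002,-0.041],"fingers":-1},{"dp":[0.06,0.18,-0.033],"rotation":[-0.004,0.002,-0.041],"fingers":-1},{"dp":[0.11,0.22,-0.033],"rotation":[-0.004,0.002,-0.041],"fingers":-1},{"dp":[0.17,0.24,-0.033],"rotation":[-0.004,0.002,-0.041],"fingers":-1},{"dp":[0.23,0.25,-0.033],"rotation":[-0.004,0.002,-0.041],"fingers":-1},{"dp":[0.29,0.25,-0.033],"rotation":[-0.004,0.002,-0.041],"fingers":-1},{"dp":[0.307,0.251,-0.033],"rotation":[-0.004,0.002,-0.041],"fingers":-1},{"dp":[0.307,0.251,-0.033],"rotation":[-0.004,0.002,-0.041],"fingers":-1}]'
python3 - <<'E' 2>/dev/null
from h import *
st()
im=arm.get_image("wrist");cv2.imwrite("pics/w6.png",im); p=arm.camera_params("wrist"); np.savez("c6.npz",K=p["camera_matrix"],r=p["rvec"],t=p["tvec"])
g=(np.power(im/255.,.6)*255).astype(np.uint8)
crop(g,160,90,360,230,4,"pics/w6a.png")
E
```

```text
clock: 10.05
position: [0.4089, 0.058, 0.248]
ee_rot: [2.216, -2.224, -0.002]
force: [0.1, 1.3, -0.1]
width: 1.003
t 10.05 P [0.4089 0.058  0.248 ] jaw yaw -1.574 z [-0.003 -0.    -1.   ] F [ 0.1  1.3 -0.1] w 1.003 q [ 0.17  0.1  -0.48  1.99  0.05  1.07 -1.9 ]
```

View pics/w6.png

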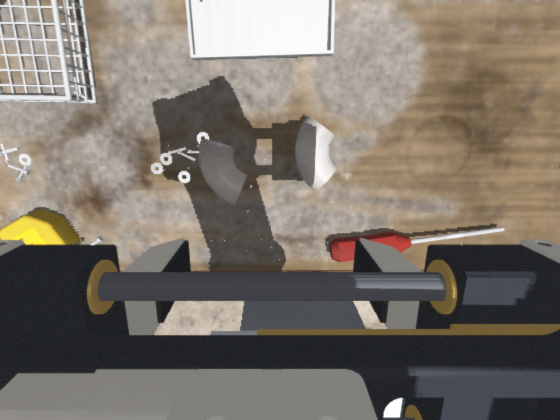

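View pics/w6a.png

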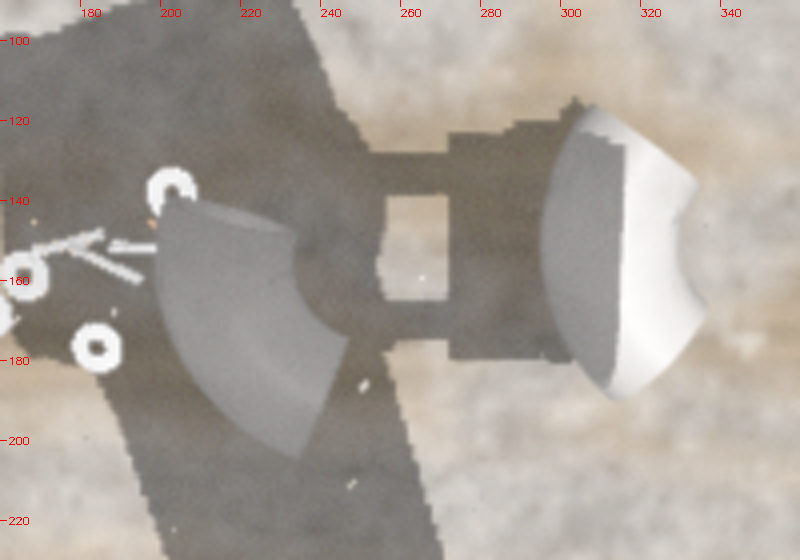

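```bash
python3 - <<'E' 2>/dev/null
from h import *
d=np.load("c6.npz");c=(d["K"],d["r"],d["t"])
print("M");elbow("wrist",[(307,116),(313,189),(331,135),(333,168)],.021,c)
print("L");elbow("wrist",[(200,140),(234,204.5),(233,149),(246.5,175)],.021,c)
E
```

```text
M
mid ang 96.3 resid mm 3.2490856606035567
g1 grip [0.454  0.0084] radial deg 81.8
g2 grip [0.4295 0.0056] radial deg 110.8
L
mid ang 115.6 resid mm 1.552875762143635
g1 grip [0.4314 0.1271] radial deg 101.1
g2 grip [0.4092 0.1164] radial deg 130.1
```

```bash
python3 -m pendant '[{"dp":[0.04,-0.035,0.03],"rotation":[0,0,0.138],"fingers":-0.9},{"dp":[0.051,-0.045,0.09],"rotation":[0,0,0.138],"fingers":-0.9},{"dp":[0.051,-0.045,0.15],"rotation":[0,0,0.138],"fingers":-0.9},{"dp":[0.051,-0.045,0.2],"rotation":[0,0,0.138],"fingers":-0.9},{"dp":[0.051,-0.045,0.23],"rotation":[0,0,0.138],"fingers":-0.9},{"dp":[0.051,-0.045,0.241],"rotation":[0,0,0.138],"fingers":-0.9},{"dp":[0.051,-0.045,0.241],"rotation":[0,0,0.138],"fingers":-0.9},{"dp":[0.051,-0.045,0.241],"rotation":[0,0,0.138],"fingers":0.4},{"dp":[0.051,-0.045,0.241],"rotation":[0,0,0.138],"fingers":1},{"dp":[0.051,-0.045,0.241],"rotation":[0,0,0.138],"fingers":1},{"dp":[0.051,-0.045,0.241],"rotation":[0,0,0.138],"fingers":1},{"dp":[0.051,-0.045,0.241],"rotation":[0,0,0.138],"fingers":1},{"dp":[0.051,-0.045,0.241],"rotation":[0,0,0.138],"fingers":1}]' 45
python3 - <<'E' 2>/dev/null
from h import *
st()
plan([.454,.007,.23],-1.612);plan([.46,.318,.23],-1.612);plan([.687,.318,.23],-1.612);
E
```

```text
clock: 11.72
position: [0.4538, 0.0087, 0.0073]
ee_rot: [2.061, -2.37, -0.002]
force: [0.5, -0.2, 0.9]
width: 0.456
t 11.72 P [0.4538 0.0087 0.0073] jaw yaw -1.71 z [-0.002  0.    -1.   ] F [ 0.5 -0.2  0.9] w 0.456 q [ 0.1   0.52 -0.31  2.18  0.32  0.49 -2.16]
dp [0.0016, -0.0, -0.2227] rot [0.002, 0.0, -0.098] rows>= 3.563694565255407 0.5245575714484432
dp [-0.3072, 0.0372, -0.2226] rot [0.002, 0.0, -0.098] rows>= 6.099342206764446 0.5245575714484432
dp [-0.3387, -0.1876, -0.223] rot [0.002, 0.0, -0.098] rows>= 7.149033249550552 0.5245575714484432
```

```bash
python3 -m pendant '[{"dp":[0,0,-0.06],"rotation":[0,0,0],"fingers":1},{"dp":[0,0,-0.12],"rotation":[0,0,0],"fingers":1},{"dp":[0,0,-0.18],"rotation":[0,0,-0.05],"fingers":1},{"dp":[-0.05,0,-0.222],"rotation":[0,0,-0.1],"fingers":1},{"dp":[-0.11,0.01,-0.222],"rotation":[0,0,-0.1],"fingers":1},{"dp":[-0.17,0.02,-0.222],"rotation":[0,0,-0.1],"fingers":1},{"dp":[-0.23,0.03,-0.222],"rotation":[0,0,-0.1],"fingers":1},{"dp":[-0.29,0.03,-0.222],"rotation":[0,0,-0.1],"fingers":1},{"dp":[-0.315,-0.02,-0.222],"rotation":[0,0,-0.1],"fingers":1},{"dp":[-0.322,-0.08,-0.222],"rotation":[0,0,-0.1],"fingers":1},{"dp":[-0.33,-0.14,-0.222],"rotation":[0,0,-0.1],"fingers":1},{"dp":[-0.339,-0.187,-0.222],"rotation":[0,0,-0.1],"fingers":1},{"dp":[-0.339,-0.187,-0.222],"rotation":[0,0,-0.1],"fingers":1},{"dp":[-0.339,-0.187,-0.222],"rotation":[0,0,-0.1],"fingers":1}]'
python3 - <<'E' 2>/dev/null
from h import *
st()
im=arm.get_image("wrist");cv2.imwrite("pics/w7.png",im)
plan([.687,.318,.012],-1.605)
E
```

```text
clock: 13.48
position: [0.6855, 0.3187, 0.2279]
ee_rot: [2.176, -2.262, -0.004]
force: [-0.5, 0.9, -1.0]
width: 0.45
t 13.47 P [0.6855 0.3187 0.2279] jaw yaw -1.609 z [-0.004  0.    -1.   ] F [-0.5  0.9 -1. ] w 0.45 q [-0.26  0.71 -0.48  1.15  0.31  1.36 -2.32]
dp [0.0009, -0.0025, 0.2166] rot [0.003, 0.0, -0.004] rows>= 3.465679909699355 0.025899970458120394
```

View pics/w7.png

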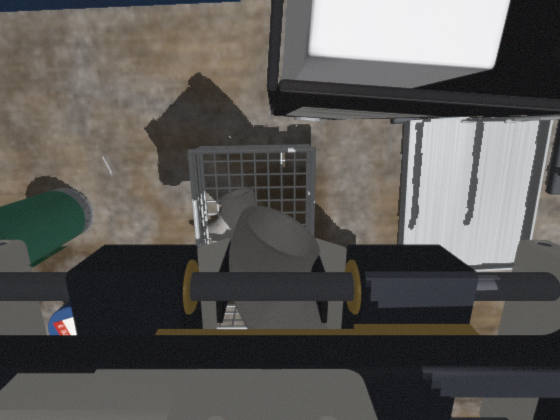

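```bash
python3 -m pendant '[{"dp":[0.001,0.009,0.03],"rotation":[0.003,0,-0.004],"fingers":1},{"dp":[0.001,0.018,0.08],"rotation":[0.003,0,-0.004],"fingers":1},{"dp":[0.001,0.018,0.13],"rotation":[0.003,0,-0.004],"fingers":1},{"dp":[0.001,0.018,0.16],"rotation":[0.003,0,-0.004],"fingers":1},{"dp":[0.001,0.018,0.172],"rotation":[0.003,0,-0.004],"fingers":1},{"dp":[0.001,0.018,0.172],"rotation":[0.003,0,-0.004],"fingers":1}]'
python3 - <<'E' 2>/dev/null
from h import *
st()
im=arm.get_image("wrist");cv2.imwrite("pics/w8.png",im)
E
```

```text
clock: 14.28
position: [0.6661, 0.319, 0.0571]
ee_rot: [2.184, -2.258, -0.001]
force: [-0.1, 0.2, -1.1]
width: 0.462
t 14.28 P [0.6661 0.319  0.0571] jaw yaw -1.604 z [-0.  0. -1.] F [-0.1  0.2 -1.1] w 0.462 q [-0.27  0.81 -0.45  1.39  0.38  1.03 -2.4 ]
```

View pics/w8.png

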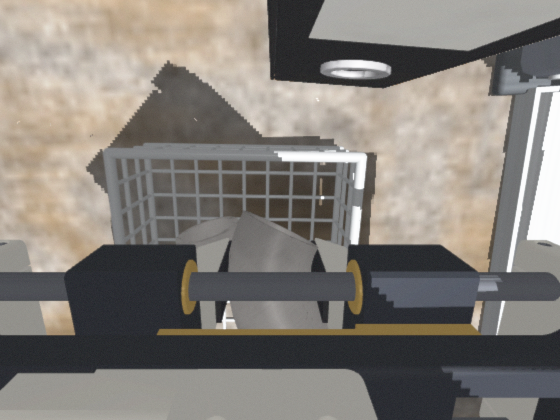

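```bash
python3 -m pendant '[{"dp":[0.001,0,0.005],"rotation":[0,0,0],"fingers":1},{"dp":[0.001,0,0.01],"rotation":[0,0,0],"fingers":1},{"dp":[0.001,0,0.014],"rotation":[0,0,0],"fingers":1},{"dp":[0.001,0,0.014],"rotation":[0,0,0],"fingers":1}]'
python3 - <<'E' 2>/dev/null
from h import *
st()
b=back("wrist",[(111,152),(358,155)],.055);print(b)
E
```

```text
clock: 14.82
position: [0.6665, 0.3182, 0.0436]
ee_rot: [-2.183, 2.258, 0.0]
force: [0.5, 0.2, -2.3]
width: 0.463
t 14.82 P [0.6665 0.3182 0.0436] jaw yaw -1.604 z [ 0.     0.001 -1.   ] F [ 0.5  0.2 -2.3] w 0.463 q [-0.27  0.83 -0.45  1.4   0.39  1.   -2.4 ]
[[0.72630406 0.3918584  0.055     ]
 [0.72102438 0.27491039 0.055     ]]
```

```bash
python3 -m pendant '[{"dp":[0,0,0.005],"rotation":[0,0,0],"fingers":1},{"dp":[0,0,0.01],"rotation":[0,0,0],"fingers":1},{"dp":[0,0,0.013],"rotation":[0,0,0],"fingers":1},{"dp":[0,0,0.013],"rotation":[0,0,0],"fingers":1}]'; python3 -m pendant '[{"dp":[0,0,0.004],"rotation":[0,0,0],"fingers":1},{"dp":[0,0,0.008],"rotation":[0,0,0],"fingers":1},{"dp":[0,0,0.008],"rotation":[0,0,0],"fingers":1}]'
```

```text
clock: 15.32
position: [0.6689, 0.3163, 0.035]
ee_rot: [-2.179, 2.259, -0.006]
force: [-7.1, -12.1, 31.3]
width: 0.465
clock: 15.7
position: [0.6731, 0.3133, 0.0339]
ee_rot: [-2.173, 2.26, -0.017]
force: [-8.3, -18.2, 45.7]
width: 0.461
```

```bash
python3 -m pendant '[{"dp":[0.0,0.004,-0.006],"rotation":[0,0,0],"fingers":1},{"dp":[-0.003,0.006,-0.006],"rotation":[0,0,0],"fingers":1},{"dp":[-0.003,0.006,-0.006],"rotation":[0,0,0],"fingers":0},{"dp":[-0.003,0.006,-0.006],"rotation":[0,0,0],"fingers":-0.06},{"dp":[-0.003,0.006,-0.006],"rotation":[0,0,0],"fingers":-0.1},{"dp":[-0.003,0.006,-0.006],"rotation":[0,0,0],"fingers":-0.1},{"dp":[-0.003,0.006,-0.03],"rotation":[0,0,0],"fingers":-0.1},{"dp":[-0.003,0.006,-0.08],"rotation":[0,0,0],"fingers":-0.2},{"dp":[-0.003,0.006,-0.14],"rotation":[0,0,0],"fingers":-0.5},{"dp":[-0.003,0.006,-0.19],"rotation":[0,0,0],"fingers":-0.8},{"dp":[-0.003,0.006,-0.19],"rotation":[0,0,0],"fingers":-0.8}]'
python3 - <<'E' 2>/dev/null
from h import *
st()
im=arm.get_image("wrist");cv2.imwrite("pics/w9.png",im)
E
```

```text
clock: 17.08
position: [0.6661, 0.3194, 0.2282]
ee_rot: [-2.168, 2.254, -0.018]
force: [0.3, 0.8, -0.1]
width: 0.869
t 17.07 P [0.6661 0.3194 0.2282] jaw yaw -1.609 z [ 0.018  0.002 -1.   ] F [ 0.3  0.8 -0.1] w 0.869 q [-0.26  0.67 -0.49  1.23  0.31  1.3  -2.35]
```

View pics/w9.png

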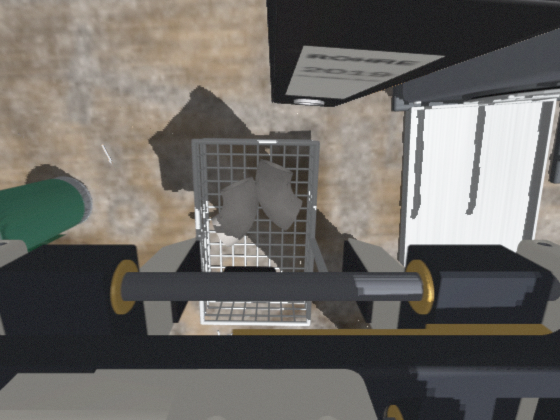

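```bash
python3 - <<'E' 2>/dev/null
from h import *
b=back("wrist",[(195,142),(317,143),(309,323),(204,323)],.055);print(b.round(4),b.mean(0))
print(back("wrist",[(238,208),(278,195)],.03).round(4))
plan([.45,.3,.25],-1.57);plan([.41,.12,.25],-1.57)
E
```

```text
[[0.7213 0.3964 0.055 ]
 [0.7153 0.2683 0.055 ]
 [0.4982 0.2783 0.055 ]
 [0.5031 0.4076 0.055 ]] [0.60946481 0.33767026 0.055     ]
[[0.6414 0.3591 0.03  ]
 [0.6554 0.3108 0.03  ]]
dp [0.0266, 0.2139, -0.0281] rot [-0.015, -0.001, -0.039] rows>= 3.47811947576575 0.22482154030323082
dp [0.208, 0.2469, -0.0285] rot [-0.015, -0.001, -0.039] rows>= 5.186421244537571 0.22482154030323082
```

```bash
python3 -m pendant '[{"dp":[0.01,0.06,-0.028],"rotation":[-0.015,0,-0.041],"fingers":-1},{"dp":[0.02,0.12,-0.028],"rotation":[-0.015,0,-0.041],"fingers":-1},{"dp":[0.03,0.18,-0.028],"rotation":[-0.015,0.002,-0.041],"fingers":-1},{"dp":[0.08,0.22,-0.028],"rotation":[-0.015,0,-0.041],"fingers":-1},{"dp":[0.14,0.24,-0.028],"rotation":[-0.015,0,-0.041],"fingers":-1},{"dp":[0.2,0.246,-0.028],"rotation":[-0.015,0,-0.041],"fingers":-1},{"dp":[0.208,0.247,-0.028],"rotation":[-0.015,0,-0.041],"fingers":-1},{"dp":[0.208,0.247,-0.028],"rotation":[-0.015,0,-0.041],"fingers":-1}]'
python3 - <<'E' 2>/dev/null
from h import *
st()
im=arm.get_image("wrist"); p=arm.camera_params("wrist"); np.savez("c6.npz",K=p["camera_matrix"],r=p["rvec"],t=p["tvec"])
g=(np.power(im/255.,.6)*255).astype(np.uint8)
crop(g,180,80,380,230,4,"pics/w10.png")
E
```

```text
clock: 18.12
position: [0.4096, 0.1198, 0.2486]
ee_rot: [2.221, -2.219, -0.001]
force: [0.6, -0.0, -0.9]
width: 0.995
t 18.12 P [0.4096 0.1198 0.2486] jaw yaw -1.57 z [-0.002 -0.001 -1.   ] F [ 0.6 -0.  -0.9] w 0.995 q [ 0.1   0.14 -0.57  1.95  0.08  1.08 -2.07]
```

View pics/w10.png

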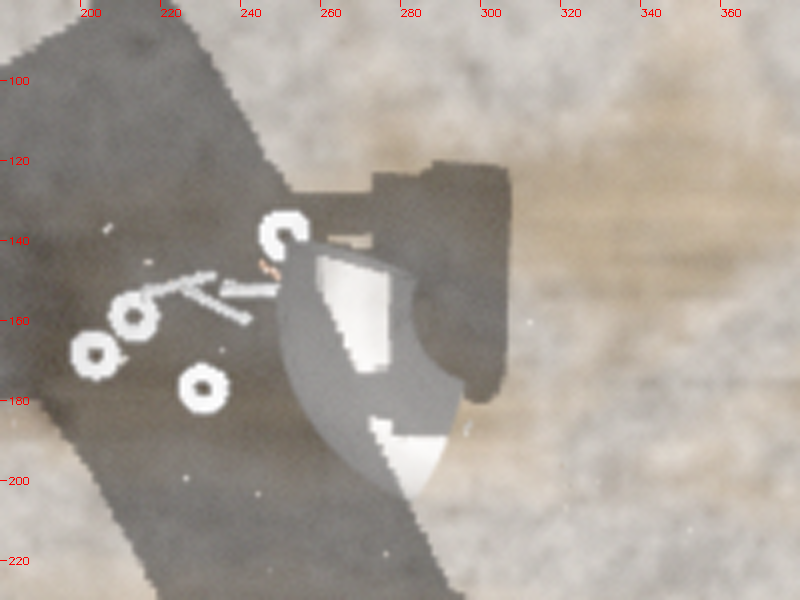

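```bash
python3 - <<'E' 2>/dev/null
from h import *
d=np.load("c6.npz");c=(d["K"],d["r"],d["t"])
elbow("wrist",[(250,140),(281,205),(283,149),(294.5,175)],.021,c)
plan([.4085,.1155,.0065],np.radians(-49))
E
```

```text
mid ang 115.5 resid mm 1.724827348926261
g1 grip [0.4319 0.1269] radial deg 101.0
g2 grip [0.4096 0.1163] radial deg 130.0
dp [0.0054, 0.001, 0.2424] rot [0.001, 0.0, -0.713] rows>= 3.8789384935975173 3.815473872507538
```

```bash
python3 -m pendant '[{"dp":[0.004,0,0.05],"rotation":[0,0,-0.18],"fingers":-0.9},{"dp":[0.004,0,0.09],"rotation":[0,0,-0.36],"fingers":-0.9},{"dp":[0.004,0,0.12],"rotation":[0,0,-0.54],"fingers":-0.9},{"dp":[0.004,0,0.15],"rotation":[0,0,-0.7],"fingers":-0.9},{"dp":[0.004,0,0.2],"rotation":[0,0,-0.7],"fingers":-0.9},{"dp":[0.004,0,0.23],"rotation":[0,0,-0.7],"fingers":-0.9},{"dp":[0.004,0,0.242],"rotation":[0,0,-0.7],"fingers":-0.9},{"dp":[0.004,0,0.242],"rotation":[0,0,-0.7],"fingers":-0.9},{"dp":[0.004,0,0.242],"rotation":[0,0,-0.7],"fingers":0.4},{"dp":[0.004,0,0.242],"rotation":[0,0,-0.7],"fingers":1},{"dp":[0.004,0,0.242],"rotation":[0,0,-0.7],"fingers":1},{"dp":[0.004,0,0.242],"rotation":[0,0,-0.7],"fingers":1},{"dp":[0.004,0,0.242],"rotation":[0,0,-0.7],"fingers":1},{"dp":[0.004,0,0.242],"rotation":[0,0,-0.7],"fingers":1}]' 45
python3 - <<'E' 2>/dev/null
from h import *
st()
plan([.4085,.1155,.12],-1.62)
plan([.535,.341,.22],-1.62)
E
```

```text
clock: 19.92
position: [0.4095, 0.1169, 0.0069]
ee_rot: [2.85, -1.321, -0.002]
force: [-0.7, -0.6, 1.1]
width: 0.439
t 19.93 P [0.4095 0.1169 0.0069] jaw yaw -0.868 z [-0.001 -0.    -1.   ] F [-0.7 -0.6  1.1] w 0.439 q [-0.02  0.52 -0.49  2.23  0.51  0.5  -1.78]
dp [0.0003, 0.0018, -0.1131] rot [0.001, 0.0, 0.752] rows>= 1.8101900667617994 4.0274412184821395
dp [-0.0901, -0.2404, -0.2134] rot [0.001, 0.0, 0.752] rows>= 5.340416908448279 4.0274412184821395
```

```bash
python3 -m pendant '[{"dp":[0,0,-0.06],"rotation":[0,0,0],"fingers":1},{"dp":[0,0,-0.12],"rotation":[0,0,0],"fingers":1},{"dp":[0,0,-0.17],"rotation":[0,0,0.15],"fingers":1},{"dp":[-0.02,-0.05,-0.213],"rotation":[0,0,0.3],"fingers":1},{"dp":[-0.04,-0.1,-0.213],"rotation":[0,0,0.45],"fingers":1},{"dp":[-0.06,-0.15,-0.213],"rotation":[0,0,0.6],"fingers":1},{"dp":[-0.08,-0.2,-0.213],"rotation":[0,0,0.752],"fingers":1},{"dp":[-0.09,-0.24,-0.213],"rotation":[0,0,0.752],"fingers":1},{"dp":[-0.09,-0.24,-0.213],"rotation":[0,0,0.752],"fingers":1},{"dp":[-0.09,-0.24,-0.213],"rotation":[0,0,0.752],"fingers":1}]'
python3 - <<'E' 2>/dev/null
from h import *
st()
im=arm.get_image("wrist");cv2.imwrite("pics/w11.png",im)
plan([.535,.341,.035],-1.62)
E
```

```text
clock: 21.18
position: [0.5342, 0.3401, 0.2188]
ee_rot: [2.164, -2.273, -0.001]
force: [-0.1, -0.4, -1.4]
width: 0.44
t 21.18 P [0.5342 0.3401 0.2188] jaw yaw -1.62 z [-0.003 -0.001 -1.   ] F [-0.1 -0.4 -1.4] w 0.44 q [-0.3   0.52 -0.54  1.52  0.28  1.18 -2.51]
dp [-0.0017, -0.001, 0.1842] rot [0.002, -0.002, -0.0] rows>= 2.9469427077336325 0.014957858554935794
```

View pics/w11.png

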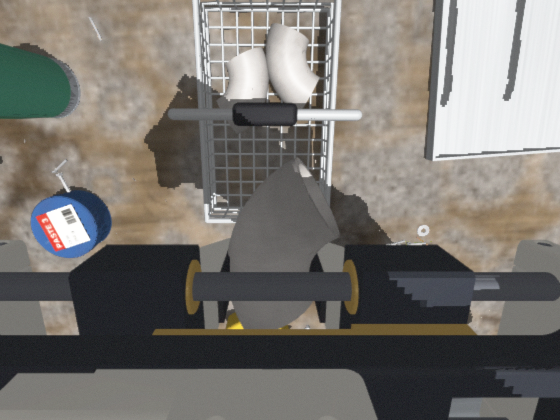

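```bash
python3 - <<'E' 2>/dev/null
from h import *
print(back("wrist",[(265,114),(170,114.5),(361,115)],.149))
print(back("wrist",[(206,221),(206,140),(336,100)],.055))
E
```

```text
[[0.61066526 0.34009426 0.149     ]
 [0.6136557  0.40768084 0.149     ]
 [0.60661636 0.2718034  0.149     ]]
[[0.50296318 0.41319333 0.055     ]
 [0.59015618 0.40381104 0.055     ]
 [0.62250214 0.27070556 0.055     ]]
```

```bash
python3 -m pendant '[{"dp":[-0.006,0,0.06],"rotation":[0.002,-0.002,0],"fingers":1},{"dp":[-0.006,0,0.12],"rotation":[0.002,-0.002,0],"fingers":1},{"dp":[-0.006,0,0.165],"rotation":[0.002,-0.002,0],"fingers":1},{"dp":[-0.006,0,0.184],"rotation":[0.002,-0.002,0],"fingers":1},{"dp":[-0.006,0,0.189],"rotation":[0.002,-0.002,0],"fingers":1},{"dp":[-0.006,0,0.189],"rotation":[0.002,-0.002,0],"fingers":1}]'
python3 -m pendant '[{"dp":[0,0,0.006],"rotation":[0,0,0],"fingers":1},{"dp":[0,0,0.006],"rotation":[0,0,0],"fingers":1}]'
```

```text
clock: 21.98
position: [0.5348, 0.3459, 0.0317]
ee_rot: [-2.164, 2.274, 0.0]
force: [0.1, 0.5, -1.2]
width: 0.438
clock: 22.22
position: [0.535, 0.3461, 0.0263]
ee_rot: [-2.164, 2.274, 0.0]
force: [0.3, 1.0, -1.9]
width: 0.441
```

```bash
python3 -m pendant '[{"dp":[0,0,0.006],"rotation":[0,0,0],"fingers":1},{"dp":[0,0,0.006],"rotation":[0,0,0],"fingers":0},{"dp":[0,0,0.006],"rotation":[0,0,0],"fingers":-0.1},{"dp":[0,0,0.006],"rotation":[0,0,0],"fingers":-0.13},{"dp":[0,0,0.006],"rotation":[0,0,0],"fingers":-0.13},{"dp":[0,0,-0.05],"rotation":[0,0,0],"fingers":-0.2},{"dp":[0,0,-0.11],"rotation":[0,0,0],"fingers":-0.5},{"dp":[0,0.04,-0.16],"rotation":[0,0,0],"fingers":-0.8},{"dp":[0,0.09,-0.2],"rotation":[0,0,0],"fingers":-0.9},{"dp":[0,0.09,-0.2],"rotation":[0,0,0],"fingers":-0.9},{"dp":[0,0.09,-0.2],"rotation":[0,0,0],"fingers":-0.9}]'
python3 - <<'E' 2>/dev/null
from h import *
st()
im=arm.get_image("wrist");cv2.imwrite("pics/w12.png",im)
E
```

```text
clock: 23.6
position: [0.4451, 0.3499, 0.2263]
ee_rot: [-2.163, 2.273, -0.001]
force: [-0.3, 0.6, -1.7]
width: 0.947
t 23.6 P [0.4451 0.3499 0.2263] jaw yaw -1.62 z [ 0.003  0.002 -1.   ] F [-0.3  0.6 -1.7] w 0.947 q [-0.34  0.4  -0.58  1.69  0.24  1.12 -2.61]
```

View pics/w12.png

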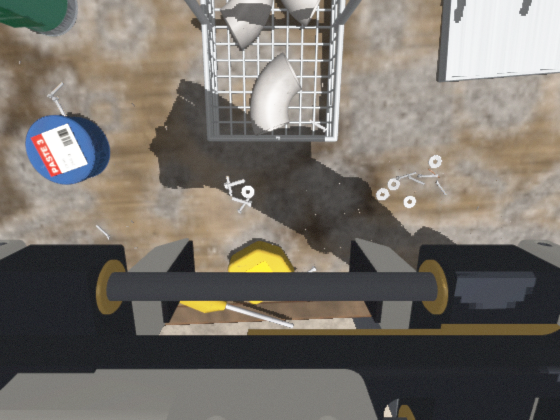

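```bash
python3 - <<'E' 2>/dev/null
from h import *
print(back("wrist",[(273,92)],.03))
plan([.6105,.340,.23],-.045)
E
```

```text
[[0.54772566 0.34259458 0.03      ]]
dp [0.001, -0.1653, -0.0042] rot [-0.001, 0.002, 1.565] rows>= 2.6456528817690463 8.38090667806371
```

```bash
python3 -m pendant '[{"dp":[0,0,-0.01],"rotation":[0,0,-0.18],"fingers":-0.9},{"dp":[0,-0.02,-0.01],"rotation":[0,0,-0.36],"fingers":-0.6},{"dp":[0,-0.04,-0.01],"rotation":[0,0,-0.54],"fingers":-0.5},{"dp":[0,-0.06,-0.01],"rotation":[0,0,-0.72],"fingers":-0.5},{"dp":[0,-0.08,-0.01],"rotation":[0,0,-0.9],"fingers":-0.5},{"dp":[0,-0.11,-0.01],"rotation":[0,0,-1.08],"fingers":-0.5},{"dp":[0,-0.14,-0.01],"rotation":[0,0,-1.26],"fingers":-0.5},{"dp":[0.001,-0.165,-0.005],"rotation":[0,0,-1.44],"fingers":-0.5},{"dp":[0.001,-0.165,-0.005],"rotation":[0,0,-1.575],"fingers":-0.5},{"dp":[0.001,-0.165,-0.005],"rotation":[0,0,-1.575],"fingers":-0.5},{"dp":[0.001,-0.165,-0.005],"rotation":[0,0,-1.575],"fingers":-0.5}]'
python3 - <<'E' 2>/dev/null
from h import *
st()
im=arm.get_image("wrist");cv2.imwrite("pics/w13.png",im)
plan([.6105,.340,.126],-.045)
E
```

```text
clock: 25.02
position: [0.6102, 0.3396, 0.2298]
ee_rot: [-3.14, 0.078, -0.001]
force: [-0.7, -0.4, 0.5]
width: 0.751
t 25.02 P [0.6102 0.3396 0.2298] jaw yaw -0.05 z [ 0.001  0.001 -1.   ] F [-0.7 -0.4  0.5] w 0.751 q [-0.12  0.7  -0.86  1.31  0.52  1.36 -1.02]
dp [0.0002, -0.0001, 0.1042] rot [-0.001, -0.001, -0.004] rows>= 1.6674986945245265 0.022905026612663915
```

View pics/w13.png

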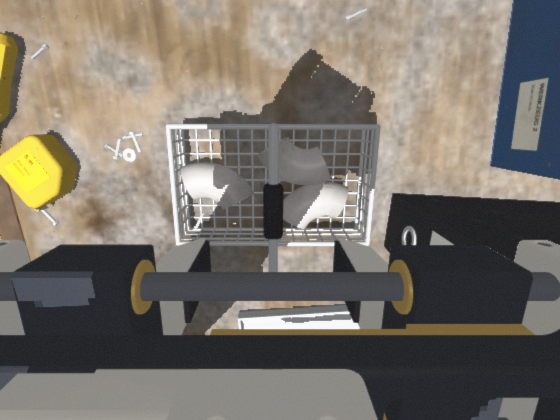

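```bash
python3 - <<'E' 2>/dev/null
from h import *
print(back("wrist",[(273,183),(273,238),(273,211)],.153)); 
b=back("wrist",[(170,126),(376,126),(369,243),(178,244)],.055);print(b.mean(0))
E
python3 -m pendant '[{"dp":[0,0,0.05],"rotation":[0,0,-0.004],"fingers":-0.5},{"dp":[0,0,0.09],"rotation":[0,0,-0.004],"fingers":-0.5},{"dp":[0,0,0.104],"rotation":[0,0,-0.004],"fingers":-0.5},{"dp":[0,0,0.104],"rotation":[0,0,-0.004],"fingers":-0.5},{"dp":[0,0,0.104],"rotation":[0,0,-0.004],"fingers":-0.5}]'
```

```text
[[0.61139586 0.36591933 0.153     ]
 [0.60922033 0.32025997 0.153     ]
 [0.61031529 0.34324071 0.153     ]]
[0.61090878 0.34171926 0.055     ]
clock: 25.7
position: [0.611, 0.3409, 0.1283]
ee_rot: [-3.138, 0.071, -0.005]
force: [0.0, -0.1, 0.3]
width: 0.749
```

```bash
python3 -m pendant '[{"dp":[0,-0.002,0.001],"rotation":[0,0,0],"fingers":0.3},{"dp":[0,-0.002,0.001],"rotation":[0,0,0],"fingers":1},{"dp":[0,-0.002,0.001],"rotation":[0,0,0],"fingers":1},{"dp":[0,-0.002,0.001],"rotation":[0,0,0],"fingers":1},{"dp":[0,-0.002,0.001],"rotation":[0,0,0],"fingers":1},{"dp":[0,-0.002,0.001],"rotation":[0,0,0],"fingers":1},{"dp":[0,-0.002,0.001],"rotation":[0,0,0],"fingers":1},{"dp":[0,-0.002,0.001],"rotation":[0,0,0],"fingers":1},{"dp":[0,-0.002,-0.02],"rotation":[0,0,0],"fingers":1},{"dp":[0,-0.002,-0.04],"rotation":[0,0,0],"fingers":1},{"dp":[0,-0.002,-0.04],"rotation":[0,0,0],"fingers":1}]' 55
python3 - <<'E' 2>/dev/null
from h import *
st()
im=arm.get_image("wrist");cv2.imwrite("pics/w14.png",im)
crop(arm.get_image("scene"),140,170,300,290,4,"pics/s14.png")
E
```

```text
clock: 27.08
position: [0.6116, 0.3441, 0.1712]
ee_rot: [-3.135, 0.071, -0.01]
force: [0.1, 1.1, -7.6]
width: 0.172
t 27.07 P [0.6116 0.3441 0.1712] jaw yaw -0.045 z [ 0.007  0.005 -1.   ] F [ 0.1  1.1 -7.6] w 0.172 q [-0.12  0.74 -0.84  1.39  0.56  1.25 -1.05]
```

View pics/w14.png

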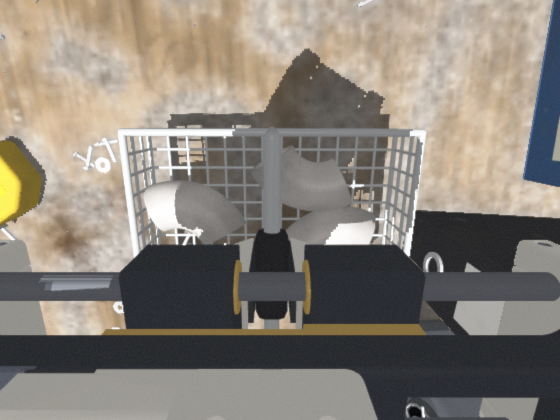

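View pics/s14.png

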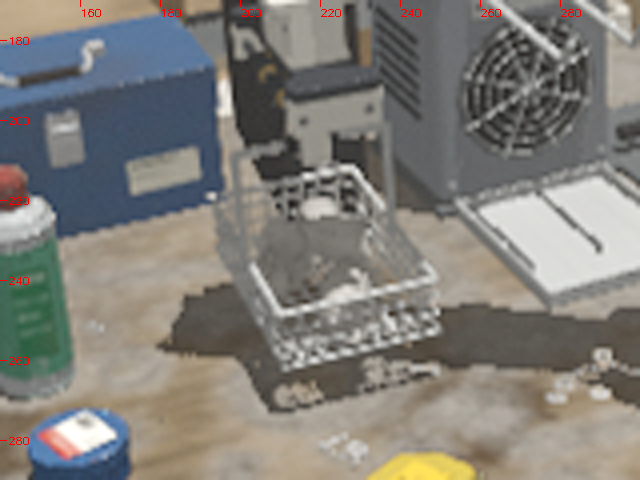

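```bash
python3 - <<'E' 2>/dev/null
from h import *
im=cv2.imread("pics/scene0.png")
O=np.array([.765,-.031,0]);yaw=.012
Rm=R.from_euler("z",yaw).as_matrix()
D=lambda p:O+Rm@(np.array(p)/1000)
pts={"tipL":(-162,136,237),"tipR":(-162,64,237),"blFL":(0,195,277),"blFR":(0,5,277),"trayFL":(-205,182,16),"trayFR":(-205,18,16),"gTL":(-91,-20,154),"gTR":(-91,-190,154),"sw":(14,-105,122)}
P=np.array([D(v) for v in pts.values()])
for n in("scene","top"):
    g=cv2.imread(f"pics/{n}0.png"); q=proj(n,P)
    big=cv2.resize(g,None,fx=4,fy=4,interpolation=cv2.INTER_CUBIC)
    for (x,y) in q: cv2.drawMarker(big,(int(4*x+2),int(4*y+2)),(0,0,255),0,12,1)
    x0,y0=((225,130) if n=="scene" else (245,110))
    cv2.imwrite(f"pics/ov_{n}.png",big[4*y0:4*y0+480,4*x0:4*x0+640])
E
```

```text
(no output)
```

View pics/ov_scene.png

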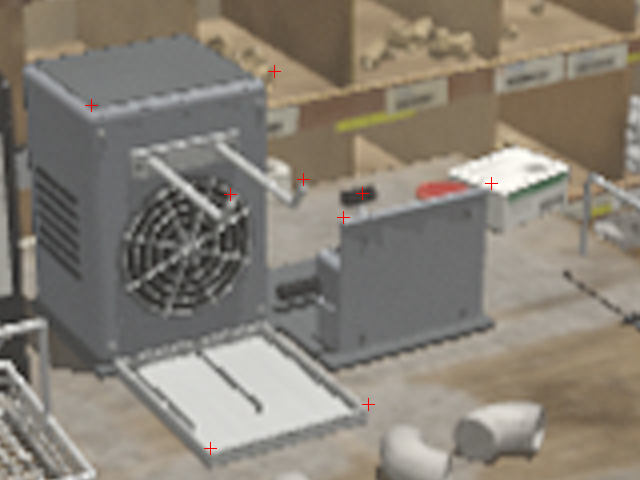

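View pics/ov_top.png

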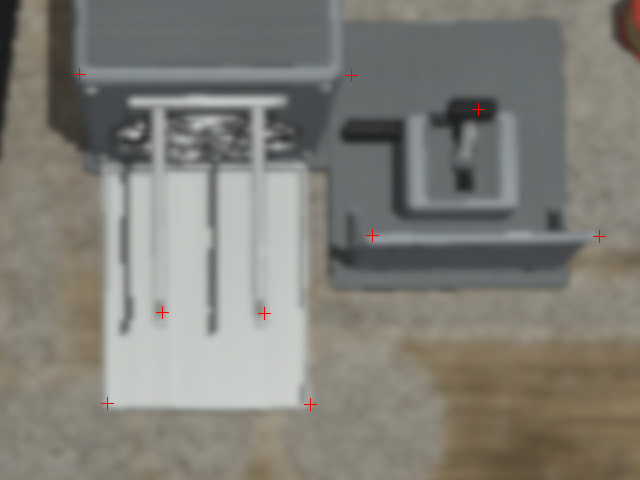

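```bash
python3 - <<'E' 2>/dev/null
from h import *
plan([.60,.343,.245],.012);plan([.51,.30,.25],.012);plan([.51,.07,.25],.012)
E
```

```text
dp [-0.0106, 0.0, -0.0765] rot [-0.002, -0.004, -0.057] rows>= 1.2352335245784398 0.3077499294736308
dp [-0.0985, 0.047, -0.0819] rot [-0.002, -0.004, -0.057] rows>= 2.1836065713818766 0.3077499294736308
dp [-0.0881, 0.2768, -0.0825] rot [-0.002, -0.004, -0.057] rows>= 4.8312156289871835 0.3077499294736308
```

Now a slow carry.

```bash
python3 -m pendant '[{"dp":[0,0,-0.03],"rotation":[0,-0.004,0],"fingers":1},{"dp":[-0.01,0,-0.06],"rotation":[0,-0.004,0],"fingers":1},{"dp":[-0.03,0.01,-0.08],"rotation":[0,-0.004,-0.01],"fingers":1},{"dp":[-0.06,0.02,-0.082],"rotation":[0,-0.004,-0.02],"fingers":1},{"dp":[-0.09,0.04,-0.082],"rotation":[0,-0.004,-0.03],"fingers":1},{"dp":[-0.098,0.07,-0.082],"rotation":[0,-0.004,-0.04],"fingers":1},{"dp":[-0.097,0.1,-0.082],"rotation":[0,-0.004,-0.057],"fingers":1},{"dp":[-0.095,0.13,-0.082],"rotation":[0,-0.004,-0.057],"fingers":1},{"dp":[-0.094,0.16,-0.082],"rotation":[0,-0.004,-0.057],"fingers":1},{"dp":[-0.092,0.19,-0.082],"rotation":[0,-0.004,-0.057],"fingers":1},{"dp":[-0.09,0.22,-0.082],"rotation":[0,-0.004,-0.057],"fingers":1},{"dp":[-0.088,0.25,-0.082],"rotation":[0,-0.004,-0.057],"fingers":1},{"dp":[-0.088,0.265,-0.082],"rotation":[0,-0.004,-0.057],"fingers":1},{"dp":[-0.088,0.276,-0.082],"rotation":[0,-0.004,-0.057],"fingers":1},{"dp":[-0.088,0.276,-0.082],"rotation":[0,-0.004,-0.057],"fingers":1},{"dp":[-0.088,0.276,-0.082],"rotation":[0,-0.004,-0.057],"fingers":1}]'
python3 - <<'E' 2>/dev/null
from h import *
st()
im=arm.get_image("wrist");cv2.imwrite("pics/w15.png",im)
crop(arm.get_image("scene"),200,120,380,270,4,"pics/s15.png")
crop(arm.get_image("top"),200,90,400,240,4,"pics/t15.png")
E
```

```text
clock: 29.18
position: [0.51, 0.0721, 0.2497]
ee_rot: [-3.138, -0.021, -0.0]
force: [0.4, 0.2, -7.4]
width: 0.171
t 29.18 P [0.51   0.0721 0.2497] jaw yaw 0.013 z [ 0.     0.003 -1.   ] F [ 0.4  0.2 -7.4] w 0.171 q [ 0.51  0.41 -1.01  1.75  0.37  1.19 -0.59]
```

View pics/w15.png

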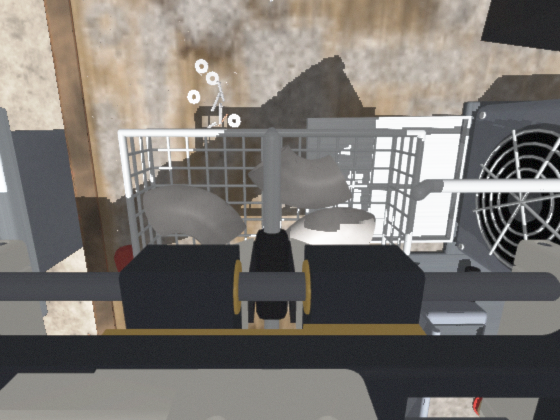

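View pics/s15.png

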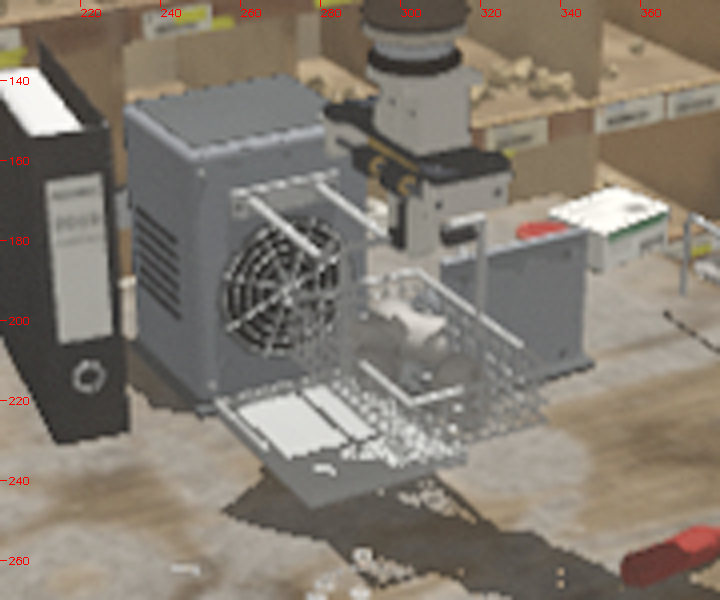

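View pics/t15.png

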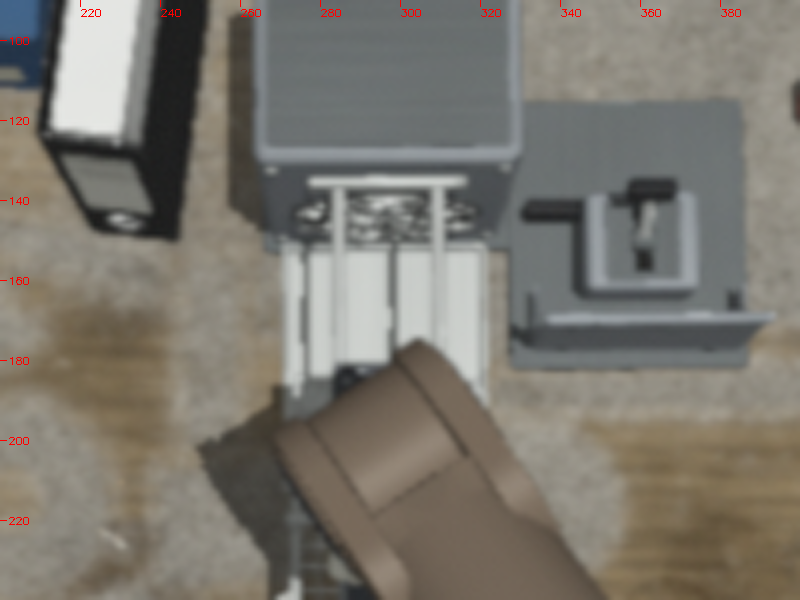

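```bash
python3 - <<'E' 2>/dev/null
from h import *
print(back("wrist",[(417,190),(430,187),(427,195)],.232)); print(back("wrist",[(540,186),(480,186)],.222)); print(back("wrist",[(490,317)],.222))
E
```

```text
[[0.5935912  0.10641366 0.232     ]
 [0.60092939 0.10830228 0.232     ]
 [0.59988262 0.10349731 0.232     ]]
[[0.67382282 0.10789046 0.222     ]
 [0.63689078 0.10738791 0.222     ]]
[[0.66169004 0.01495582 0.222     ]]
```

```bash
python3 -m pendant '[{"dp":[0.03,0,0],"rotation":[0,0,0],"fingers":1},{"dp":[0.06,0,0],"rotation":[0,0,0],"fingers":1},{"dp":[0.09,0,0],"rotation":[0,0,0],"fingers":1},{"dp":[0.112,0,0],"rotation":[0,0,0],"fingers":1},{"dp":[0.112,0,0],"rotation":[0,0,0],"fingers":1},{"dp":[0.112,0,0.01],"rotation":[0,0,0],"fingers":1},{"dp":[0.112,0,0.02],"rotation":[0,0,0],"fingers":1},{"dp":[0.112,0,0.03],"rotation":[0,0,0],"fingers":1},{"dp":[0.112,0,0.03],"rotation":[0,0,0],"fingers":1}]'
python3 - <<'E' 2>/dev/null
from h import *
st()
im=arm.get_image("wrist");cv2.imwrite("pics/w16.png",im)
crop(arm.get_image("scene"),220,130,380,250,4,"pics/s16.png")
E
```

```text
clock: 30.45
position: [0.6212, 0.0728, 0.2184]
ee_rot: [-3.139, -0.021, 0.003]
force: [0.6, 0.0, -7.6]
width: 0.166
t 30.45 P [0.6212 0.0728 0.2184] jaw yaw 0.013 z [-0.002  0.002 -1.   ] F [ 0.6  0.  -7.6] w 0.166 q [ 0.37  0.61 -0.91  1.53  0.49  1.25 -0.6 ]
```

View pics/w16.png

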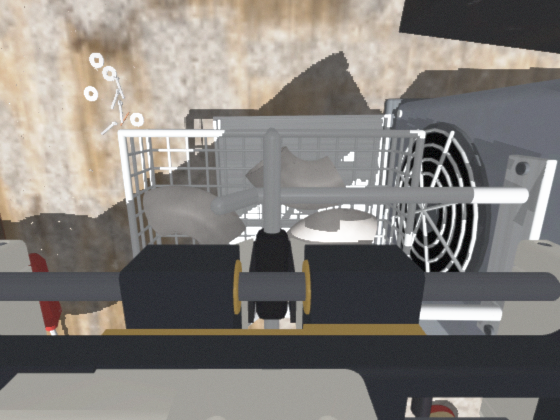

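View pics/s16.png

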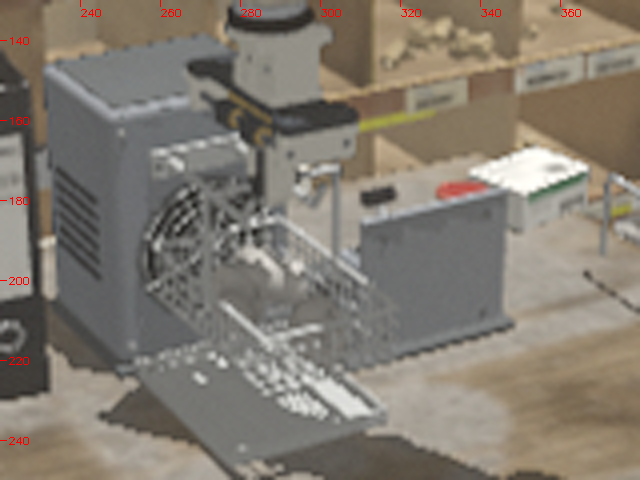

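```bash
python3 -m pendant '[{"dp":[0,0,0.006],"rotation":[0,0,0],"fingers":1},{"dp":[0,0,0.011],"rotation":[0,0,0],"fingers":1},{"dp":[0,0,0.011],"rotation":[0,0,0],"fingers":1}]'; python3 -m pendant '[{"dp":[0,0,0.004],"rotation":[0,0,0],"fingers":1},{"dp":[0,0,0.005],"rotation":[0,0,0],"fingers":1},{"dp":[0,0,0.005],"rotation":[0,0,0],"fingers":1}]'
```

```text
clock: 30.92
position: [0.6217, 0.0731, 0.2081]
ee_rot: [-3.139, -0.021, 0.001]
force: [-0.4, 0.1, -6.7]
width: 0.167
clock: 31.3
position: [0.6217, 0.0731, 0.203]
ee_rot: [-3.139, -0.021, 0.002]
force: [-0.9, -0.8, -7.4]
width: 0.168
```

```bash
python3 -m pendant '[{"dp":[0,0,0.002],"rotation":[0,0,0],"fingers":1},{"dp":[0,0,0.003],"rotation":[0,0,0],"fingers":1},{"dp":[0,0,0.003],"rotation":[0,0,0],"fingers":1}]'; python3 -m pendant '[{"dp":[0,0,0.002],"rotation":[0,0,0],"fingers":1},{"dp":[0,0,0.003],"rotation":[0,0,0],"fingers":1},{"dp":[0,0,0.003],"rotation":[0,0,0],"fingers":1}]'
```

```text
clock: 31.68
position: [0.622, 0.0733, 0.201]
ee_rot: [-3.139, -0.02, -0.0]
force: [-2.8, -1.4, 4.6]
width: 0.168
clock: 32.05
position: [0.6221, 0.0733, 0.2006]
ee_rot: [-3.14, -0.02, -0.003]
force: [-10.2, -5.3, 19.5]
width: 0.176
```

```bash
python3 -m pendant '[{"dp":[0,0,-0.002],"rotation":[0,0,0],"fingers":1},{"dp":[0,0,-0.002],"rotation":[0,0,0],"fingers":0.6},{"dp":[0,0,-0.002],"rotation":[0,0,0],"fingers":0.4},{"dp":[0,0,-0.002],"rotation":[0,0,0],"fingers":0.2},{"dp":[0,0,-0.002],"rotation":[0,0,0],"fingers":0},{"dp":[0,0,-0.002],"rotation":[0,0,0],"fingers":-0.2},{"dp":[0,0,-0.002],"rotation":[0,0,0],"fingers":-0.2}]'
python3 - <<'E' 2>/dev/null
from h import *
st()
im=arm.get_image("wrist");cv2.imwrite("pics/w17.png",im)
crop(arm.get_image("scene"),220,130,380,250,4,"pics/s17.png")
E
```

```text
clock: 32.92
position: [0.6221, 0.0734, 0.2026]
ee_rot: [-3.14, -0.02, -0.003]
force: [-0.1, -0.1, -0.0]
width: 0.594
t 32.92 P [0.6221 0.0734 0.2026] jaw yaw 0.013 z [ 0.002  0.002 -1.   ] F [-0.1 -0.1 -0. ] w 0.594 q [ 0.36  0.62 -0.91  1.55  0.51  1.22 -0.61]
```

View pics/w17.png

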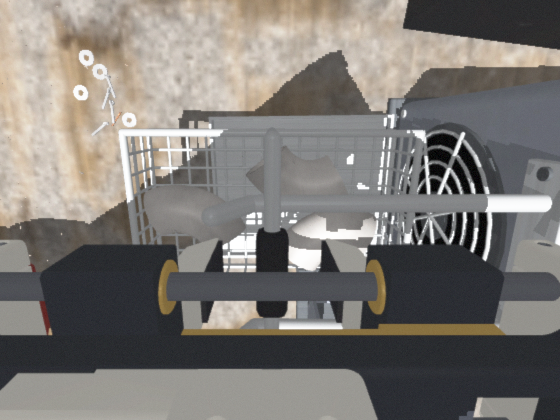

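View pics/s17.png

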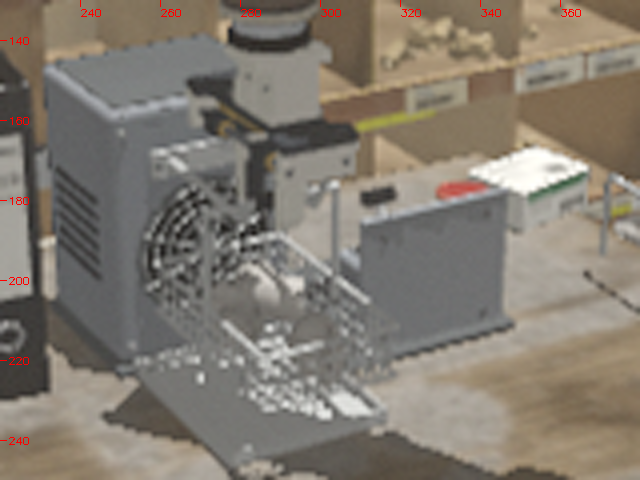

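```bash
python3 -m pendant '[{"dp":[0,0,-0.03],"rotation":[0,0,0],"fingers":-0.2},{"dp":[0,0,-0.08],"rotation":[0,0,0],"fingers":-0.2},{"dp":[0,0,-0.13],"rotation":[0,0,0],"fingers":-0.4},{"dp":[-0.05,0,-0.13],"rotation":[0,0,0],"fingers":-0.4},{"dp":[-0.11,0,-0.13],"rotation":[0,0,0],"fingers":-0.4},{"dp":[-0.11,0,-0.13],"rotation":[0,0,0],"fingers":-0.4}]'
python3 - <<'E' 2>/dev/null
from h import *
st()
im=arm.get_image("wrist");cv2.imwrite("pics/w18.png",im)
plan([.50,-.377,.30],-np.pi/2)
E
```

```text
clock: 33.78
position: [0.5077, 0.0721, 0.3324]
ee_rot: [3.139, 0.024, 0.001]
force: [1.3, -0.1, -0.4]
width: 0.701
t 33.77 P [0.5077 0.0721 0.3324] jaw yaw 0.015 z [ 0.001 -0.002 -1.   ] F [ 1.3 -0.1 -0.4] w 0.701 q [ 0.54  0.34 -1.04  1.62  0.3   1.36 -0.52]
dp [-0.0164, 0.4482, 0.0332] rot [0.003, -0.002, -1.558] rows>= 7.196021704112348 8.340406346279439
```

View pics/w18.png

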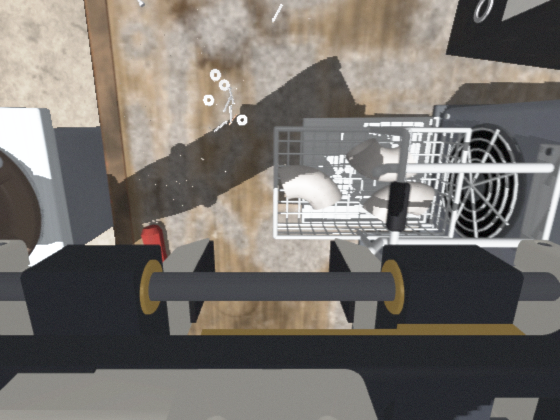

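```bash
python3 - <<'E' 2>/dev/null
from h import *
print(back("wrist",[(398,205)],.228))
E
python3 -m pendant '[{"dp":[-0.03,0.04,0],"rotation":[0,0,0.18],"fingers":-0.5},{"dp":[-0.05,0.1,0],"rotation":[0,0,0.36],"fingers":-0.5},{"dp":[-0.05,0.16,0],"rotation":[0,0,0.54],"fingers":-0.5},{"dp":[-0.05,0.22,0.01],"rotation":[0,0,0.72],"fingers":-0.5},{"dp":[-0.05,0.28,0.02],"rotation":[0,0,0.9],"fingers":-0.5},{"dp":[-0.05,0.34,0.03],"rotation":[0,0,1.08],"fingers":-0.5},{"dp":[-0.05,0.4,0.033],"rotation":[0,0,1.26],"fingers":-0.5},{"dp":[-0.05,0.44,0.033],"rotation":[0,0,1.44],"fingers":-0.5},{"dp":[-0.05,0.449,0.033],"rotation":[0,0,1.6],"fingers":-0.5},{"dp":[-0.05,0.449,0.033],"rotation":[0,0,1.6],"fingers":-0.5},{"dp":[-0.05,0.449,0.033],"rotation":[0,0,1.6],"fingers":-0.5}]'
python3 - <<'E' 2>/dev/null
from h import *
st()
im=arm.get_image("wrist");cv2.imwrite("pics/w19.png",im)
p=arm.camera_params("wrist"); np.savez("c19.npz",K=p["camera_matrix"],r=p["rvec"],t=p["tvec"])
E
```

```text
[[0.62160034 0.07383236 0.228     ]]
clock: 35.2
position: [0.4671, -0.3775, 0.3001]
ee_rot: [-2.208, 2.232, -0.004]
force: [0.2, -0.7, -0.1]
width: 0.744
t 35.2 P [ 0.4671 -0.3775  0.3001] jaw yaw -1.582 z [ 0.003 -0.001 -1.   ] F [ 0.2 -0.7 -0.1] w 0.744 q [ 0.97  0.4  -0.55  1.49  0.21  1.3  -1.18]
```

View pics/w19.png

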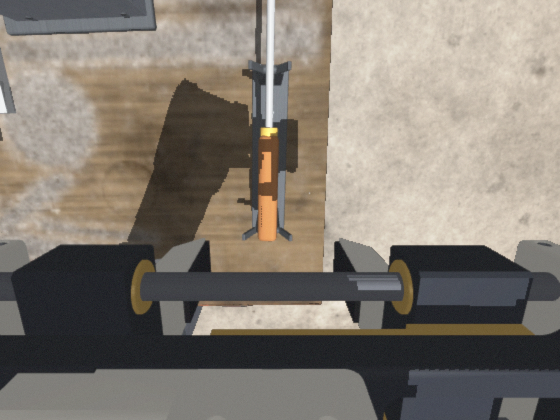

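```bash
python3 - <<'E' 2>/dev/null
from h import *
print(back("wrist",[(268.5,133),(268,239)],.128)); print(back("wrist",[(271,2),(268.5,125)],.119)); print(back("wrist",[(269,70),(268,237)],.12))
E
```

```text
[[ 0.52732189 -0.37510387  0.128     ]
 [ 0.40876707 -0.37287504  0.128     ]]
[[ 0.6504227  -0.37915301  0.119     ]
 [ 0.53535285 -0.37512526  0.119     ]]
[[ 0.58946422 -0.37639949  0.12      ]
 [ 0.40816092 -0.37277322  0.12      ]]
```

```bash
python3 - <<'E' 2>/dev/null
from h import *
plan([.496,-.3747,.096],-1.596)
E
```

```text
dp [-0.0031, -0.0283, 0.2043] rot [-0.003, -0.001, 0.014] rows>= 3.2995356145843115 0.07583937529481272
```

```bash
python3 -m pendant '[{"dp":[-0.003,-0.028,0.05],"rotation":[-0.003,-0.001,0.014],"fingers":-0.5},{"dp":[-0.003,-0.028,0.11],"rotation":[-0.003,-0.001,0.014],"fingers":-0.4},{"dp":[-0.003,-0.028,0.16],"rotation":[-0.003,-0.001,0.014],"fingers":-0.4},{"dp":[-0.003,-0.028,0.19],"rotation":[-0.003,-0.001,0.014],"fingers":-0.4},{"dp":[-0.003,-0.028,0.204],"rotation":[-0.003,-0.001,0.014],"fingers":-0.4},{"dp":[-0.003,-0.028,0.204],"rotation":[-0.003,-0.001,0.014],"fingers":-0.4},{"dp":[-0.003,-0.028,0.204],"rotation":[-0.003,-0.001,0.014],"fingers":-0.4}]'
python3 - <<'E' 2>/dev/null
from h import *
st()
im=arm.get_image("wrist");cv2.imwrite("pics/w20.png",im)
crop(arm.get_image("scene"),320,130,480,250,4,"pics/s20.png")
E
```

```text
clock: 36.12
position: [0.4968, -0.3751, 0.0979]
ee_rot: [-2.193, 2.248, -0.004]
force: [0.1, 0.1, 0.8]
width: 0.702
t 36.12 P [ 0.4968 -0.3751  0.0979] jaw yaw -1.596 z [ 0.002 -0.001 -1.   ] F [0.1 0.1 0.8] w 0.702 q [ 0.89  0.61 -0.49  1.69  0.35  0.93 -1.33]
```

View pics/w20.png

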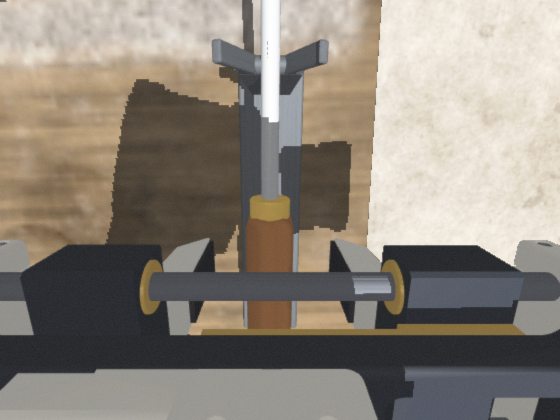

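View pics/s20.png

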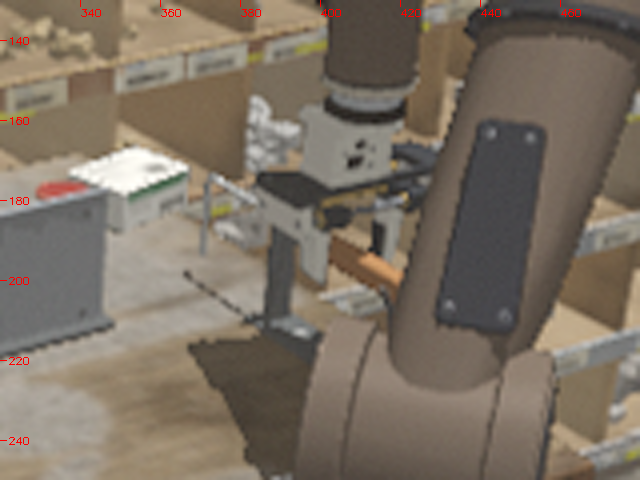

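```bash
python3 -m pendant '[{"dp":[0,0,0.001],"rotation":[0,0,0],"fingers":0.3},{"dp":[0,0,0.001],"rotation":[0,0,0],"fingers":1},{"dp":[0,0,0.001],"rotation":[0,0,0],"fingers":1},{"dp":[0,0,0.001],"rotation":[0,0,0],"fingers":1},{"dp":[0,0,0.001],"rotation":[0,0,0],"fingers":1},{"dp":[0,0,0.001],"rotation":[0,0,0],"fingers":1},{"dp":[0,0,0.001],"rotation":[0,0,0],"fingers":1}]' 60
python3 - <<'E'
from h import *
st()
E
python3 -m pendant '[{"dp":[0,0,-0.02],"rotation":[0,0,0],"fingers":1},{"dp":[0,0,-0.06],"rotation":[0,0,0],"fingers":1},{"dp":[0,0,-0.11],"rotation":[0,0,0],"fingers":1},{"dp":[0,0,-0.16],"rotation":[0,0,0],"fingers":1},{"dp":[0,0,-0.19],"rotation":[0,0,0],"fingers":1},{"dp":[0,0,-0.19],"rotation":[0,0,0],"fingers":1},{"dp":[0,0,-0.19],"rotation":[0,0,0],"fingers":1}]'
python3 - <<'E' 2>/dev/null
from h import *
st()
im=arm.get_image("wrist");cv2.imwrite("pics/w21.png",im)
crop(arm.get_image("scene"),320,90,480,210,4,"pics/s21.png")
crop(arm.get_image("top"),320,90,500,240,4,"pics/t21.png")
E
```

```text
clock: 37.1
position: [0.4966, -0.3751, 0.0968]
ee_rot: [-2.193, 2.249, -0.003]
force: [-0.6, 0.5, 0.4]
width: 0.239
t 37.1 P [ 0.4966 -0.3751  0.0968] jaw yaw -1.596 z [ 0.002 -0.001 -1.   ] F [-0.6  0.5  0.4] w 0.239 q [ 0.89  0.61 -0.49  1.69  0.35  0.92 -1.33]
clock: 37.98
position: [0.4955, -0.3748, 0.2854]
ee_rot: [-2.193, 2.249, -0.001]
force: [0.1, -0.3, -2.2]
width: 0.234
t 37.98 P [ 0.4955 -0.3748  0.2854] jaw yaw -1.596 z [ 0. -0. -1.] F [ 0.1 -0.3 -2.2] w 0.234 q [ 0.92  0.45 -0.54  1.46  0.23  1.3  -1.24]
```

View pics/w21.png

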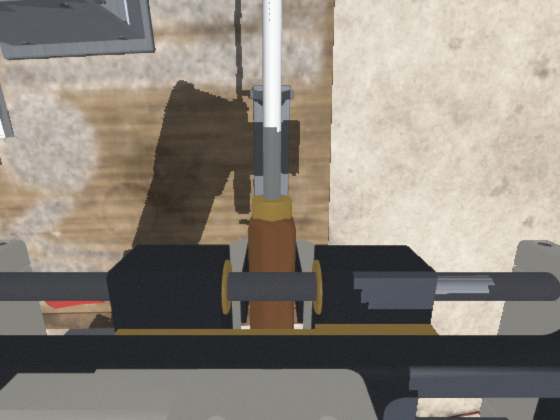

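View pics/s21.png

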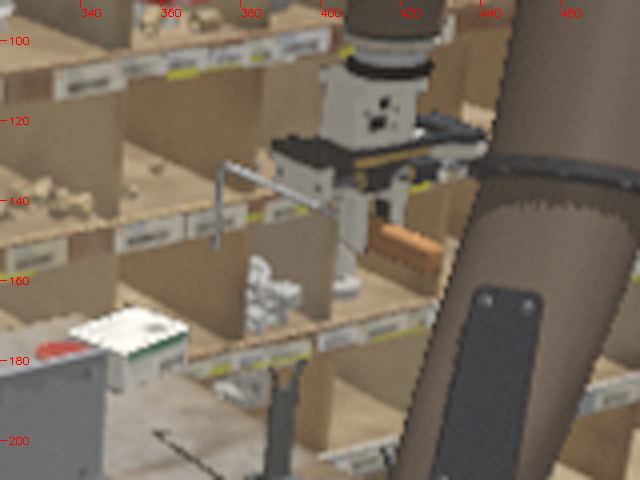

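View pics/t21.png

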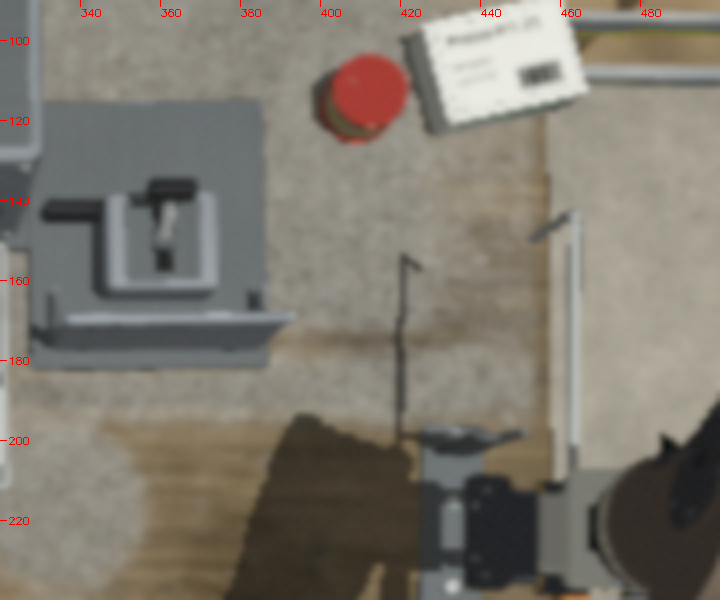

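```bash
python3 - <<'E' 2>/dev/null
from h import *
print("rod end",back("top",[(463.5,143.5)],.306),"hook bottom",back("top",[(453,150)],.210))
print("paddle corners FL FR BL BR",back("top",[(357,140),(369,139.5),(357,134.5),(369.3,134.3)],.130).round(4).tolist())
print("guard ends",back("top",[(336,169.5),(394,169.5)],.154).round(4).tolist())
print("scene rod corner",)
E
```

```text
rod end [[ 0.72113957 -0.37957582  0.306     ]] hook bottom [[ 0.72390909 -0.38074736  0.21      ]]
paddle corners FL FR BL BR [[0.7679, -0.1131, 0.13], [0.7701, -0.1497, 0.13], [0.7851, -0.113, 0.13], [0.7863, -0.1506, 0.13]]
guard ends [[0.671, -0.0475, 0.154], [0.6739, -0.2211, 0.154]]
scene rod corner
```

```bash
python3 - <<'E' 2>/dev/null
from h import *
plan([.585,-.134,.287],-np.pi/2+.01)
E
```

```text
dp [-0.2429, -0.0835, -0.0018] rot [0.0, 0.001, -0.035] rows>= 4.108841228723121 0.18816195646840672
```

```bash
python3 -m pendant '[{"dp":[-0.03,-0.01,-0.002],"rotation":[0,0,0],"fingers":1},{"dp":[-0.07,-0.02,-0.002],"rotation":[0,0,-0.01],"fingers":1},{"dp":[-0.11,-0.03,-0.002],"rotation":[0,0,-0.02],"fingers":1},{"dp":[-0.15,-0.04,-0.002],"rotation":[0,0,-0.03],"fingers":1},{"dp":[-0.19,-0.06,-0.002],"rotation":[0,0,-0.035],"fingers":1},{"dp":[-0.23,-0.08,-0.002],"rotation":[0,0,-0.035],"fingers":1},{"dp":[-0.243,-0.084,-0.002],"rotation":[0,0,-0.035],"fingers":1},{"dp":[-0.243,-0.084,-0.002],"rotation":[0,0,-0.035],"fingers":1},{"dp":[-0.243,-0.084,-0.002],"rotation":[0,0,-0.035],"fingers":1}]'
python3 - <<'E' 2>/dev/null
from h import *
st()
im=arm.get_image("wrist");cv2.imwrite("pics/w22.png",im)
crop(arm.get_image("scene"),260,100,420,220,4,"pics/s22.png")
crop(arm.get_image("top"),260,80,440,215,4,"pics/t22.png")
E
```

```text
clock: 39.25
position: [0.5849, -0.1358, 0.2867]
ee_rot: [2.229, -2.212, -0.001]
force: [-0.1, -0.2, -1.5]
width: 0.234
t 39.25 P [ 0.5849 -0.1358  0.2867] jaw yaw -1.563 z [-0.001 -0.    -1.   ] F [-0.1 -0.2 -1.5] w 0.234 q [ 0.56  0.43 -0.62  1.51  0.25  1.29 -1.65]
```

View pics/w22.png

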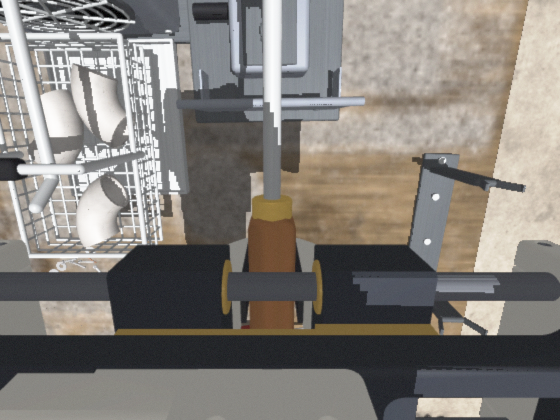

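View pics/s22.png

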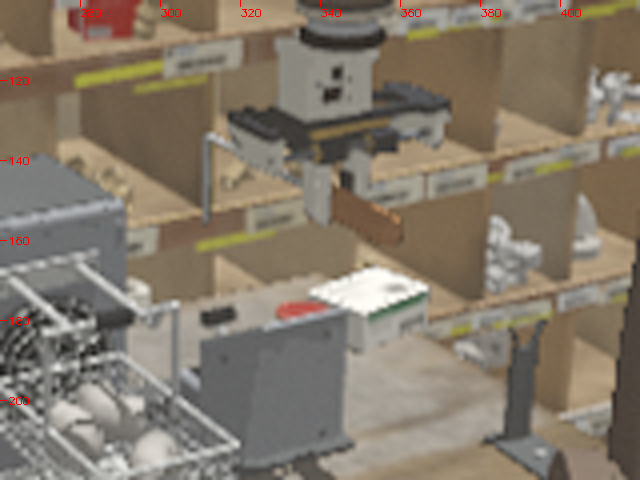

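View pics/t22.png

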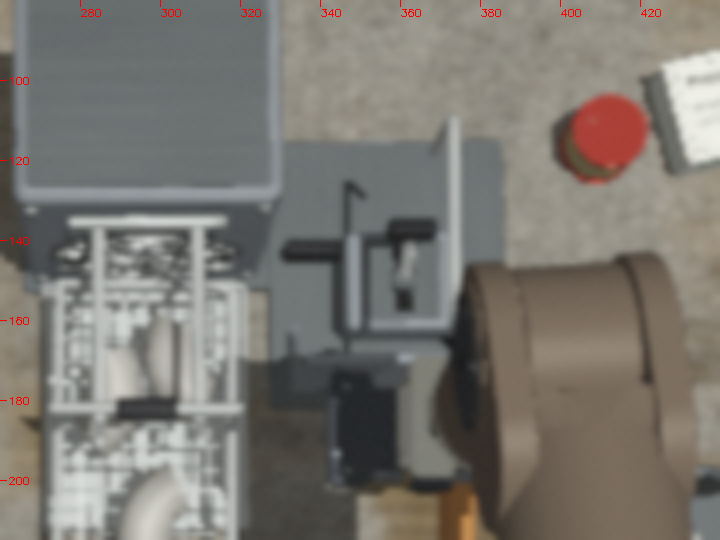

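```bash
python3 - <<'E' 2>/dev/null
from h import *
print(back("top",[(373.2,110)],.308), back("top",[(371,116)],.211))
print("paddle",back("top",[(357,137.5),(368.7,137)],.131))
E
```

```text
[[ 0.8100092  -0.13434487  0.308     ]] [[ 0.82076494 -0.14327592  0.211     ]]
paddle [[ 0.77549657 -0.11289828  0.131     ]
 [ 0.77763237 -0.14866053  0.131     ]]
```

```bash
python3 -m pendant '[{"dp":[-0.002,-0.003,0.03],"rotation":[0,0,0],"fingers":1},{"dp":[-0.002,-0.003,0.06],"rotation":[0,0,0],"fingers":1},{"dp":[-0.002,-0.003,0.085],"rotation":[0,0,0],"fingers":1},{"dp":[-0.002,-0.003,0.107],"rotation":[0,0,0],"fingers":1},{"dp":[-0.002,-0.003,0.107],"rotation":[0,0,0],"fingers":1},{"dp":[-0.002,-0.003,0.107],"rotation":[0,0,0],"fingers":1}]'
python3 - <<'E' 2>/dev/null
from h import *
st()
crop(arm.get_image("scene"),260,100,420,220,4,"pics/s23.png")
crop(arm.get_image("top"),260,80,440,215,4,"pics/t23.png")
E
```

```text
clock: 40.15
position: [0.5885, -0.1339, 0.181]
ee_rot: [-2.229, 2.214, -0.001]
force: [0.6, 0.7, -0.8]
width: 0.238
t 40.15 P [ 0.5885 -0.1339  0.181 ] jaw yaw -1.564 z [ 0.001 -0.    -1.   ] F [ 0.6  0.7 -0.8] w 0.238 q [ 0.54  0.51 -0.59  1.65  0.32  1.08 -1.71]
```

View pics/s23.png

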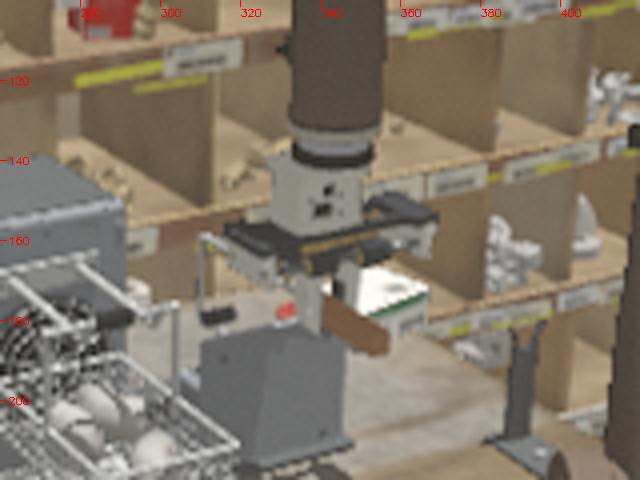

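View pics/t23.png

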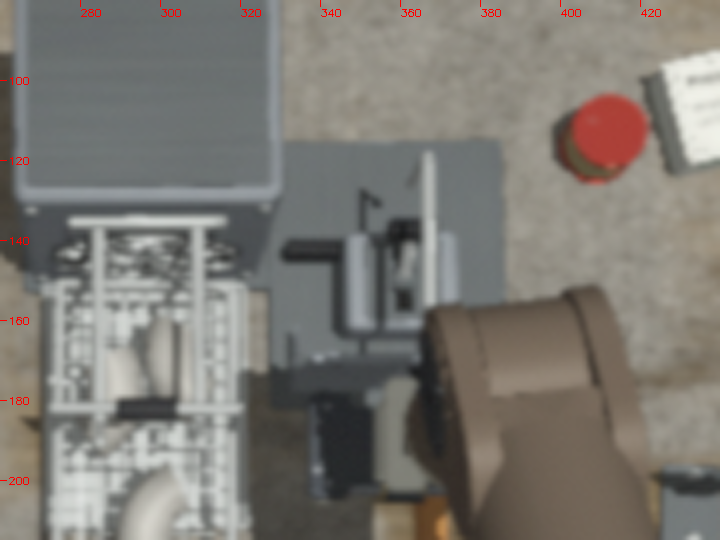

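```bash
python3 -m pendant '[{"dp":[0,0.012,0],"rotation":[0,0,0],"fingers":1},{"dp":[0,0.024,0],"rotation":[0,0,0],"fingers":1},{"dp":[0,0.032,0],"rotation":[0,0,0],"fingers":1},{"dp":[0,0.04,0],"rotation":[0,0,0],"fingers":1},{"dp":[0,0.047,0],"rotation":[0,0,0],"fingers":1}]'
python3 -m pendant '[{"dp":[0,0.007,0],"rotation":[0,0,0],"fingers":1},{"dp":[0,0.014,0],"rotation":[0,0,0],"fingers":1},{"dp":[0,0.02,0],"rotation":[0,0,0],"fingers":1},{"dp":[0,0.026,0],"rotation":[0,0,0],"fingers":1},{"dp":[0,0.026,0],"rotation":[0,0,0],"fingers":1}]'
python3 - <<'E' 2>/dev/null
from h import *
st()
crop(arm.get_image("scene"),260,100,420,220,4,"pics/s24.png")
crop(arm.get_image("top"),260,80,440,215,4,"pics/t24.png")
E
```

```text
clock: 40.88
position: [0.5412, -0.1342, 0.1814]
ee_rot: [-2.229, 2.213, -0.002]
force: [0.9, 0.5, -0.6]
width: 0.234
clock: 41.5
position: [0.5147, -0.1344, 0.1814]
ee_rot: [-2.229, 2.213, -0.002]
force: [-0.0, -0.5, -0.4]
width: 0.234
t 41.5 P [ 0.5147 -0.1344  0.1814] jaw yaw -1.564 z [ 0.001 -0.001 -1.   ] F [-0.  -0.5 -0.4] w 0.234 q [ 0.62  0.4  -0.62  1.82  0.27  1.   -1.67]
```

View pics/s24.png

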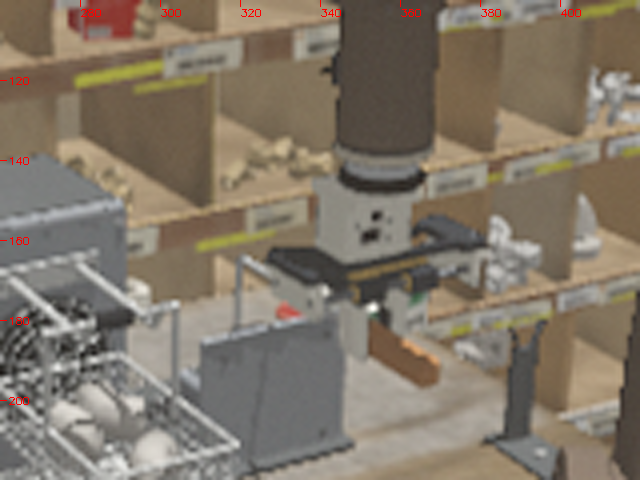

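View pics/t24.png

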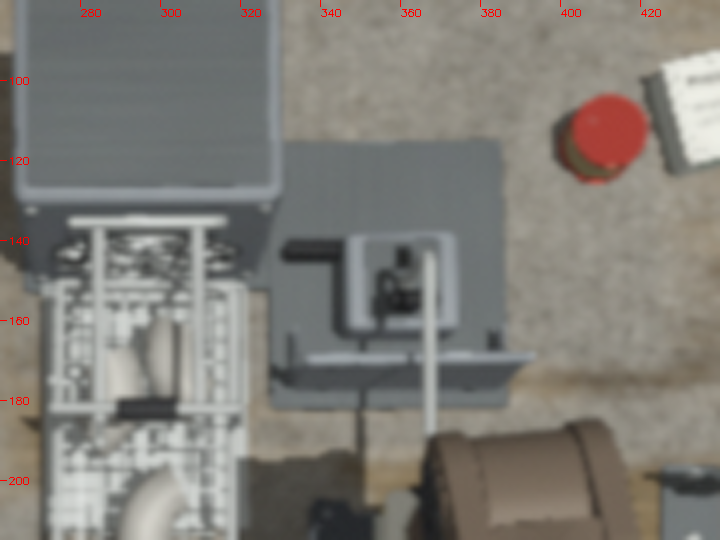

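```bash
python3 -m pendant '[{"dp":[0,-0.01,0],"rotation":[0,0,0],"fingers":1},{"dp":[0,-0.012,-0.03],"rotation":[0,0,0],"fingers":1},{"dp":[0,-0.012,-0.08],"rotation":[0,0,0],"fingers":1},{"dp":[0,-0.012,-0.115],"rotation":[0,0,0],"fingers":1},{"dp":[0,-0.012,-0.115],"rotation":[0,0,0],"fingers":1},{"dp":[0,-0.012,-0.115],"rotation":[0,0,0],"fingers":1}]'
python3 - <<'E' 2>/dev/null
from h import *
st()
im=arm.get_image("top")
crop(im,260,80,440,215,4,"pics/t25.png")
plan([.497,-.375,.297],-1.596)
E
```

```text
clock: 42.35
position: [0.5271, -0.1342, 0.2955]
ee_rot: [-2.229, 2.213, -0.001]
force: [-0.5, -0.1, -1.2]
width: 0.236
t 42.35 P [ 0.5271 -0.1342  0.2955] jaw yaw -1.564 z [ 0.001 -0.    -1.   ] F [-0.5 -0.1 -1.2] w 0.236 q [ 0.64  0.32 -0.65  1.63  0.2   1.26 -1.61]
dp [0.2406, 0.0314, -0.0019] rot [0.0, -0.0, 0.032] rows>= 3.881785808763015 0.17307606200802414
```

View pics/t25.png

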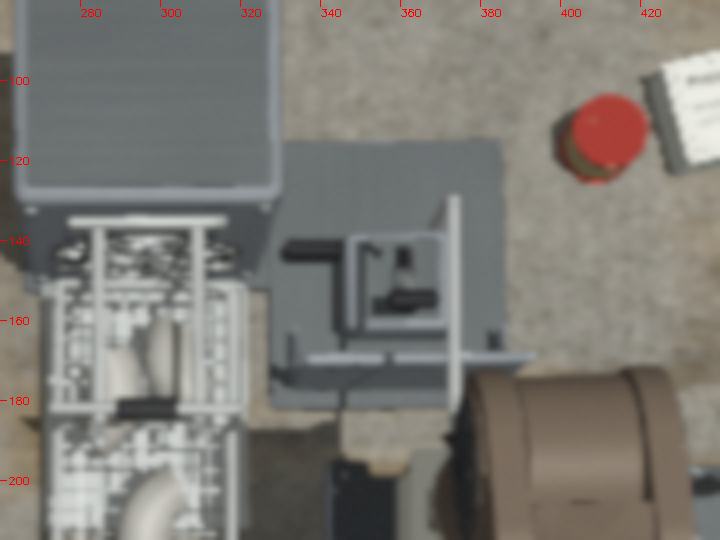

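```bash
python3 -m pendant '[{"dp":[0.03,0,-0.002],"rotation":[0,0,0],"fingers":1},{"dp":[0.07,0.01,-0.002],"rotation":[0,0,0.01],"fingers":1},{"dp":[0.12,0.02,-0.002],"rotation":[0,0,0.02],"fingers":1},{"dp":[0.17,0.025,-0.002],"rotation":[0,0,0.032],"fingers":1},{"dp":[0.21,0.03,-0.002],"rotation":[0,0,0.032],"fingers":1},{"dp":[0.235,0.031,-0.002],"rotation":[0,0,0.032],"fingers":1},{"dp":[0.241,0.031,-0.002],"rotation":[0,0,0.032],"fingers":1},{"dp":[0.241,0.031,-0.002],"rotation":[0,0,0.032],"fingers":1},{"dp":[0.241,0.031,-0.002],"rotation":[0,0,0.032],"fingers":1}]'
python3 - <<'E' 2>/dev/null
from h import *
st()
im=arm.get_image("wrist");cv2.imwrite("pics/w26.png",im)
plan([.4966,-.3750,.13],-1.596)
plan([.4966,-.3750,.096],-1.596)
E
```

```text
clock: 43.52
position: [0.4982, -0.3734, 0.2974]
ee_rot: [-2.196, 2.246, 0.0]
force: [-0.0, 0.2, -1.6]
width: 0.233
t 43.52 P [ 0.4982 -0.3734  0.2974] jaw yaw -1.593 z [ 0.     0.001 -1.   ] F [-0.   0.2 -1.6] w 0.233 q [ 0.92  0.44 -0.54  1.44  0.23  1.32 -1.23]
dp [0.0014, 0.0015, 0.1674] rot [-0.0, 0.0, 0.003] rows>= 2.6790407942822765 0.014693279925611204
dp [0.0014, 0.0015, 0.2014] rot [-0.0, 0.0, 0.003] rows>= 3.2230083287682643 0.014693279925611204
```

View pics/w26.png

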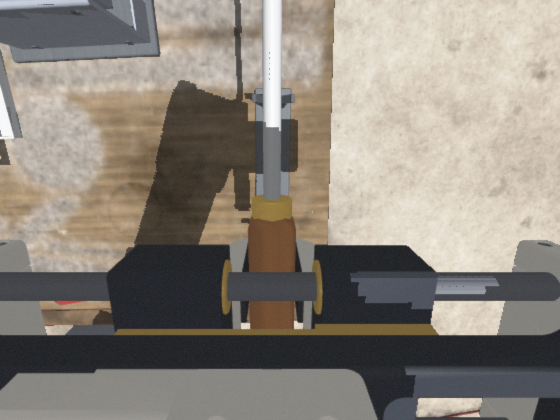

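Same relation to the rest as just after lift-off. I'll lower it to just above the seat, then in small steps.

```bash
python3 -m pendant '[{"dp":[0.0014,0.0015,0.05],"rotation":[0,0,0.003],"fingers":1},{"dp":[0.0014,0.0015,0.1],"rotation":[0,0,0.003],"fingers":1},{"dp":[0.0014,0.0015,0.14],"rotation":[0,0,0.003],"fingers":1},{"dp":[0.0014,0.0015,0.165],"rotation":[0,0,0.003],"fingers":1},{"dp":[0.0014,0.0015,0.165],"rotation":[0,0,0.003],"fingers":1}]'
python3 - <<'E' 2>/dev/null
from h import *
st()
plan([.4966,-.3750,.096],-1.596)
im=arm.get_image("wrist");cv2.imwrite("pics/w27.png",im)
E
```

```text
clock: 44.2
position: [0.4957, -0.3735, 0.131]
ee_rot: [2.194, -2.248, -0.006]
force: [-0.4, -0.2, -1.6]
width: 0.233
t 44.2 P [ 0.4957 -0.3735  0.131 ] jaw yaw -1.595 z [-0.003  0.002 -1.   ] F [-0.4 -0.2 -1.6] w 0.233 q [ 0.9   0.57 -0.51  1.66  0.32  0.99 -1.31]
dp [0.0015, -0.001, 0.0349] rot [0.003, 0.002, 0.001] rows>= 0.5599096319823554 0.020015520665267388
```

View pics/w27.png

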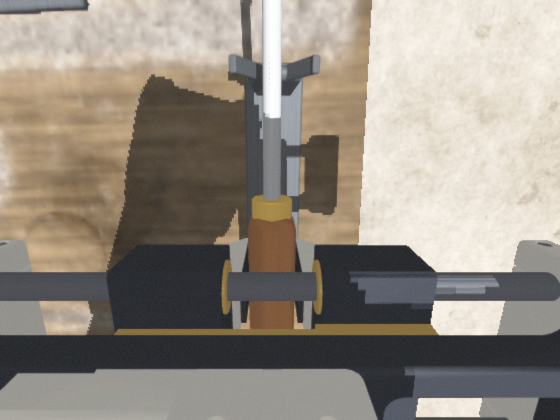

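```bash
python3 -m pendant '[{"dp":[0.0015,-0.001,0.012],"rotation":[0.002,0.001,0],"fingers":1},{"dp":[0.0015,-0.001,0.022],"rotation":[0.002,0.001,0],"fingers":1},{"dp":[0.0015,-0.001,0.03],"rotation":[0.002,0.001,0],"fingers":1},{"dp":[0.0015,-0.001,0.0345],"rotation":[0.002,0.001,0],"fingers":1},{"dp":[0.0015,-0.001,0.0345],"rotation":[0.002,0.001,0],"fingers":1}]'
python3 -m pendant '[{"dp":[0,0,0.001],"rotation":[0,0,0],"fingers":1},{"dp":[0,0,0.001],"rotation":[0,0,0],"fingers":1}]'
```

```text
clock: 44.88
position: [0.4976, -0.3755, 0.0977]
ee_rot: [-2.194, 2.248, -0.001]
force: [-0.3, -0.0, -1.3]
width: 0.232
clock: 45.12
position: [0.4978, -0.3756, 0.097]
ee_rot: [-2.193, 2.247, -0.002]
force: [-0.7, 0.6, -0.9]
width: 0.238
```

```bash
python3 -m pendant '[{"dp":[0,0,0.0015],"rotation":[0,0,0],"fingers":1},{"dp":[0,0,0.0015],"rotation":[0,0,0],"fingers":1},{"dp":[0,0,0.001],"rotation":[0,0,0],"fingers":0.4},{"dp":[0,0,0.001],"rotation":[0,0,0],"fingers":0.2},{"dp":[0,0,0.001],"rotation":[0,0,0],"fingers":0},{"dp":[0,0,0.001],"rotation":[0,0,0],"fingers":-0.2},{"dp":[0,0,0.001],"rotation":[0,0,0],"fingers":-0.4},{"dp":[0,0,0.001],"rotation":[0,0,0],"fingers":-0.4},{"dp":[0,0,-0.04],"rotation":[0,0,0],"fingers":-0.4},{"dp":[0,0,-0.1],"rotation":[0,0,0],"fingers":-0.4},{"dp":[0,0.05,-0.16],"rotation":[0,0,0],"fingers":-0.4},{"dp":[0,0.1,-0.2],"rotation":[0,0,0],"fingers":-0.4},{"dp":[0,0.1,-0.2],"rotation":[0,0,0],"fingers":-0.4},{"dp":[0,0.1,-0.2],"rotation":[0,0,0],"fingers":-0.4}]'
python3 - <<'E' 2>/dev/null
from h import *
st()
im=arm.get_image("wrist");cv2.imwrite("pics/w28.png",im)
cv2.imwrite("pics/s28.png",arm.get_image("scene"))
im=arm.get_image("top");cv2.imwrite("pics/t28.png",im)
crop(im,380,140,480,280,4,"pics/t28r.png")
E
```

```text
clock: 46.88
position: [0.3973, -0.3736, 0.2973]
ee_rot: [-2.192, 2.249, -0.004]
force: [0.1, 0.5, -0.0]
width: 0.7
t 46.88 P [ 0.3973 -0.3736  0.2973] jaw yaw -1.596 z [ 0.002 -0.001 -1.   ] F [ 0.1  0.5 -0. ] w 0.7 q [ 1.09  0.31 -0.56  1.63  0.17  1.25 -1.11]
```

View pics/w28.png

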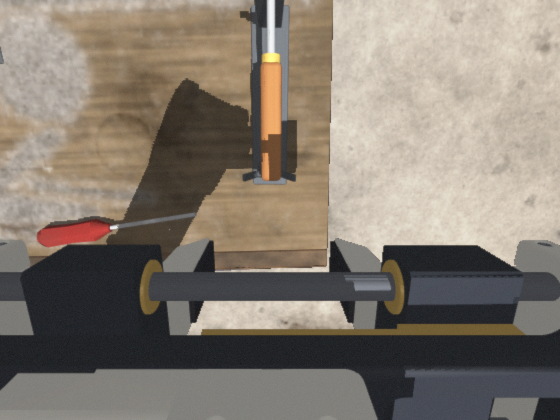

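View pics/s28.png

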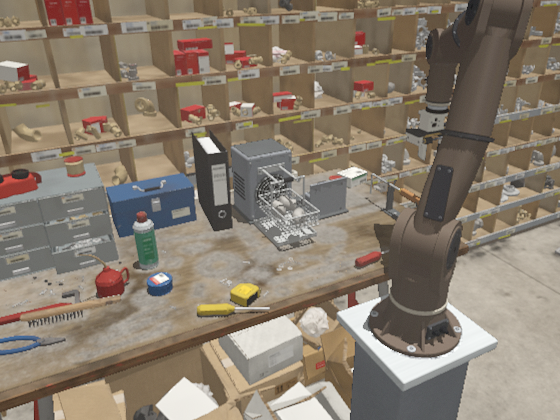

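View pics/t28.png

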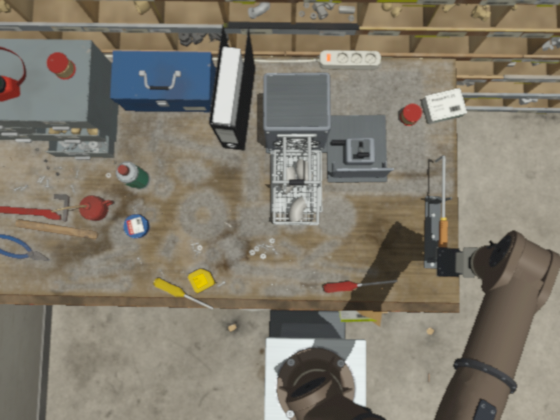

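```bash
python3 - <<'E' 2>/dev/null
from h import *
print(back("wrist",[(271.5,62),(271,180)],.128))
im=cv2.imread("pics/t28.png")
crop(im,250,110,450,260,4,"pics/t28b.png")
print(back("top",[(443.5,157)],.119))
E
```

```text
[[ 0.52522801 -0.37524229  0.128     ]
 [ 0.40900214 -0.37203381  0.128     ]]
[[ 0.72167508 -0.37968259  0.119     ]]
```

View pics/t28b.png

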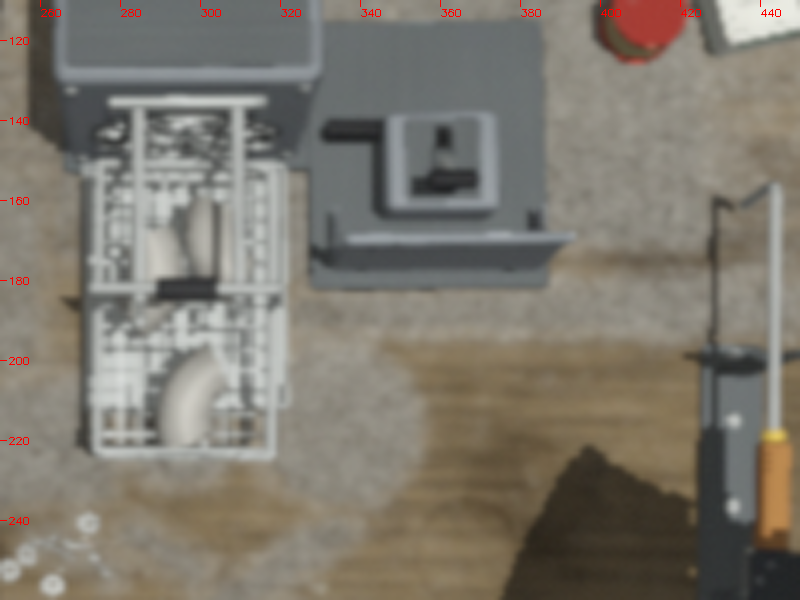

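```bash
python3 - <<'E' 2>/dev/null
from h import *
im=cv2.imread("pics/s28.png")
crop(im,220,130,420,270,4,"pics/s28b.png")
E
```

```text
(no output)
```

View pics/s28b.png

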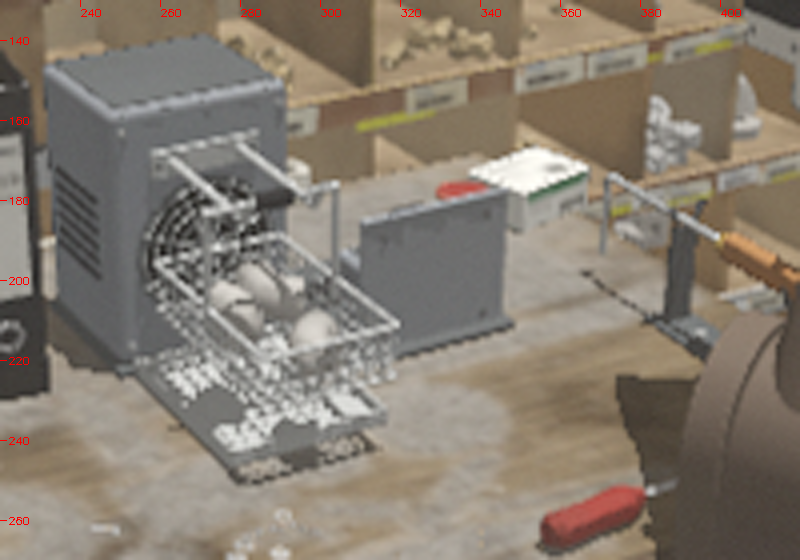

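The basket hangs level with three elbows, the paddle is thrown over, and the rod end is back at its starting pixel (443.5,157). I'll hand the job in.

```bash
python3 -c "
from cell import arm
print(arm.sign_off())"
```

```text
the job is handed in; nothing more can be done
None
```

I put all three elbows in the basket, two on one side of the handle and one on the other, and hung it on the dryer's two hooks. I then pulled the switch lever over with the hooked rod, laid the rod back in its rest and handed the job in at about 47 s on the clock. No verdict was reported.

What my last checks showed:
- **Basket:** it hangs level and released. I measured the grip at about (0.622, 0.074) m against an estimated seat of (0.621, 0.0715) m. It was lowered until the hooks took the weight at about seat height, and it looked unchanged in the final pictures.
- **Switch:** the lever paddle has moved about 52 mm towards the robot. A full throw is about 54 mm, so I take it as on. I had no reading of the joint itself.
- **Rod:** it lies in both notches with the hook hanging down. The handle is within about 2 mm of where I first measured it, and the rod's end is at the same spot in the top view.
- **Tin and tape measure:** they look unmoved in the pictures. I did not measure them again.

Two checks disagreed or went rough:
- **Hook position:** estimates from different cameras differed by a few millimetres in x. I used about the middle, which was well inside the tolerance.
- **Second elbow:** I pressed it down with about 46 N at the wrist before backing off and releasing it. That is below the 120 N wrist limit, and the contact was through the gripped elbow.

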